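Lock the reference spheres away

ROBOT

A 6-joint arm with a two-finger parallel gripper is mounted at the origin on the work surface. World frame = base frame: x ahead of the robot, y to its left, z up, the work surface at z = 0. Lengths are in mm, angles in rad, forces in N, time in s.
With the tool pointing down it reaches from about 350 to 875 mm from the base axis. Payload 4.2 kg.
Tool frame: the origin (TCP) lies at the very end of the fingers, on their centre line; the grasp point (between the pads) lies 19 mm behind it; z points along the fingers, y is the line along which they close (so a half turn about z gives the same grasp; the last joint's range is limited). The gripper opens to 85 mm and grips with 20 to 120 N. Pads are 22 mm wide; open, the fingers measure 114 mm over their backs; the gripper's body (76 mm by 85 mm) begins 54 mm behind the grasp point. The pads swing forward as they close: fully open they stand 13 mm farther back than shut.
Start: joints at [-1.029, 0.385, 0.008, 0, -1.194, -0.259], TCP at [174.42, -600.147, 231.312] pointing down, gripper open.
Joint ranges: [-3.14, 3.14], [-1.21, 2.06], [-1.07, 1.41], [-3.16, 2.05], [-2.99, -0.16], [-3.1, 3.1]. Speed limits (rad/s): [2.79, 2.79, 3.14, 3.14, 3.14, 3.14].

INTERFACE

Orientations are given as a unit quaternion [x, y, z, w].
In Python, from bench import read_state, get_image, camera_model, job_done gives the robot as it stands.
- The arm moves only by the shell command python3 -m handwheel 'ROWS'. ROWS is JSON, a list of rows, each a list of 7 numbers: the shift along the tool's x, y, z in m, then the turn, a rotation vector about the tool's x, y, z in rad, then the gripper's target within -1 to 1 (fully open at 1, half-way at 0, shut at -1). In form: [[dx, dy, dz, wx, wy, wz, jaw], ...]. A call has 1 to 10 rows; each row is the pose to reach, as a shift and turn from the pose commanded when the call began, along the tool's axes at that moment; what a row does not reach only later rows make up. A row lasts 1/8 s, in which the tool goes at most 62.5 mm and 10.7 degrees, less where a joint would pass 70% of its speed; a pose out of reach is approached as far as the arm can. A call with a gripper value outside its range is refused whole. The fingers move at their own pace and stop on an object; the grip force is fixed at half the most. Time passes only in rows, so rows that repeat a pose let the fingers close. It gives the time, the measured TCP pose, the force, the opening and the grip force at its end, in the units of the state.
- read_state(): the state, without advancing time (a new reading comes with each control period).
- get_image(name): name is "side" or "top" or "wrist"; returns (picture, depth): 420x560x3 uint8, blue, green, red; 420x560 float32, mm along the optical axis (not along the pixel's ray), 0 where there is no reading.
- camera_model(name): a dict with "K" (3x3 intrinsics, pixels), "dist" ([k1, k2, p1, p2, k3] as OpenCV has them; the pictures are not rectified), "rvec" (rotation vector, rad) and "tvec" (3), from world to camera coordinates, as OpenCV has them; the wrist camera has in their place "hand_eye" (4x4, takes a point from camera to tool coordinates, whose origin is the TCP and whose axes are the flange's). Camera axes: x right, y down, z forward; pixel columns grow to the right and rows downward; lengths in mm; the calibration is good to about 2 mm. A picture is of the moment at which its call begins: read the wrist's pose just before it. camera_model takes no time and is no camera call.
- job_done(): hands the job in; it is judged then, once.
The state is a dict: "clock": time; "joints": joint angles; "joint_vel": joint speeds; "joint_efforts": joint torques, N m; "position": TCP position; "ee_rot": TCP orientation; "contact_force": force on the tool from outside, world axes, zero at the start; "wrist_torque": the same for the moment, N m; "gripper_width": finger opening in mm; "grasp_force": force on a finger pad.
Only numpy, scipy, OpenCV 4.12 (cv2) and the standard library are available. Lean on these libraries where they do the work, as an engineer would, in place of code of your own. Each camera call takes 0.05 s, during which the arm holds its last target. There are 200 camera calls.

TASK

Open the combination lock of the instrument safe: turn the dial clockwise, pass 4 o'clock once and stop on it the second time; then anticlockwise, pass 10 o'clock once and stop on it the second time; then clockwise straight to 2 o'clock, pausing about a second at each stop and never running past the first two stops. Then pull the drawer well out, stand every toppled reference sphere upright on its foot on the drawer floor, push the drawer fully shut, and only then lock it by turning the dial on clockwise straight to 6 o'clock. Leave the mug, the caliper and the bracket alone.

Things in the scene. Friction and masses are not known exactly. Their poses are not given: they have to be found in the camera images.
- safe: Grey steel instrument safe, fixed to the bench, 240 deep (x) x 320 wide (y) x 130 mm high; origin at the centre of its underside, x pointing from its drawer front to its back (roughly away from the robot), z up. A drawer takes up its front; a combination dial lies flat on its top deck, near the front right corner as seen from the robot.
- dial_center (a point): A point on the dial's axis, 20 mm above the dial disc (164 mm above the bench). A fixed steel ring, 94 mm across, around the dial has twelve black ticks like a clock face; the longer, thicker tick is 12 o'clock. Axes: x points to 12 o'clock (away from the drawer front), -y to 3 o'clock, z up.
- dial_post (a point): The dial's pointer and finger post: an upright aluminium pin 13 mm thick, 30 mm tall, free to spin on its own axis, on the black dial disc (74 mm across), 27 mm off the dial's axis; a white line runs to it. This point is on the pin, 20 mm above the disc, 10 mm below its top. The dial can be cranked round endlessly by the post (about 1.5 N) and stays where left.
- dial (a joint): Dial angle, rad: 0 with the post at 12 o'clock, growing clockwise seen from above (3 o'clock = 1.571), counted on over full turns, not wrapped. It starts between 11 and 1 o'clock (-0.5 to 0.5). The post's direction from the centre in dial_center's frame is (cos, -sin).
- drawer (a joint): Opening of the drawer, m: 0 shut, 0.13 fully out; it slides along -x of drawer_floor, towards the robot, takes about 2 N and stays where it is left.
- drawer_handle (a point): Middle of the drawer's pull, a straight steel bar along y of its frame, 110 mm long and about 10 mm thick, 95 mm above the bench, 35 mm off the front panel; moves with the drawer. The panel is 12 mm thick and reaches 120 mm above the bench.
- drawer_floor (a point): On the drawer's floor, 18 mm above the bench; moves with the drawer. In its frame (x away from the front, z up) the clear floor spans x -0.12 (front panel) to 0.096, y -0.145 to 0.145; sides and back are 47 mm high, the front panel 102 mm. With the drawer out by d, floor from x = -0.12 to -0.12 + d is open to above; the rest is under the deck, 104 mm over the floor.
- sphere0_ball (a point): Ball centre of a reference sphere: white 30 mm ball on a 10 mm stem on a heavy square steel foot 50 x 50 x 12 mm; 90 mm tall, 0.28 kg. z runs from foot to ball, the underside is 75 mm below this point; x, y are square to the foot. Starts toppled, resting on ball and foot edge (this point 15 mm up). Held lightly by the ball, across the stem, it swings foot-down. May be absent (2 or 3 are there).
- sphere1_ball (a point): Ball centre of a reference sphere: white 30 mm ball on a 10 mm stem on a heavy square steel foot 50 x 50 x 12 mm; 90 mm tall, 0.28 kg. z runs from foot to ball, the underside is 75 mm below this point; x, y are square to the foot. Starts toppled, resting on ball and foot edge (this point 15 mm up). Held lightly by the ball, across the stem, it swings foot-down. May be absent (2 or 3 are there).
- sphere2_ball (a point): Ball centre of a reference sphere: white 30 mm ball on a 10 mm stem on a heavy square steel foot 50 x 50 x 12 mm; 90 mm tall, 0.28 kg. z runs from foot to ball, the underside is 75 mm below this point; x, y are square to the foot. Starts toppled, resting on ball and foot edge (this point 15 mm up). Held lightly by the ball, across the stem, it swings foot-down. May be absent (2 or 3 are there).
- sphere3_ball (a point): Ball centre of a reference sphere: white 30 mm ball on a 10 mm stem on a heavy square steel foot 50 x 50 x 12 mm; 90 mm tall, 0.28 kg. z runs from foot to ball, the underside is 75 mm below this point; x, y are square to the foot. Starts toppled, resting on ball and foot edge (this point 15 mm up). Held lightly by the ball, across the stem, it swings foot-down. May be absent (2 or 3 are there).
- mug: Bystander: a blue ceramic mug, 80 mm across and 90 mm high; its origin is the centre of its underside. Not part of the job.
- caliper: Bystander: a steel caliper 230 mm long, lying flat. Not part of the job.
- bracket: Bystander: an aluminium bracket 110 x 70 mm with two upright lugs, about 70 mm high. Not part of the job.
Things that resemble listed ones, but are neither listed nor needed, are in the scene too. Leave any blue or turquoise look-alike of the part that bears sphere0_ball alone.

How it is judged (in metres and radians):
On the way, in this order (a step that is already met when the one before it is completed fails the run):
1. with the drawer shut, the dial is turned clockwise past 4 o'clock once and stopped on 4 o'clock the second time (value of joint dial between 8.218 and 8.538 rad and value of joint drawer below 0.012 m), for 0.5 s.
2. then anticlockwise, past 10 o'clock once, and stopped on 10 o'clock the second time (value of joint dial between -1.207 and -0.887 rad and value of joint drawer below 0.012 m), for 0.5 s.
3. then clockwise straight to 2 o'clock (value of joint dial between 0.887 and 1.207 rad and value of joint drawer below 0.012 m), for 0.5 s.
4. the drawer is pulled out by 80 mm or more (value of joint drawer above 0.08 m), for 0.2 s.
5. every reference sphere stands upright on the drawer floor, the drawer still out (x of sphere0_ball in the frame of drawer_floor between -0.12 and 0.1 m and y of sphere0_ball in the frame of drawer_floor between -0.15 and 0.15 m and z of sphere0_ball in the frame of drawer_floor between 0.065 and 0.085 m and angle between each of sphere0_ball, sphere1_ball, sphere2_ball, sphere3_ball's own z axis and vertical below 0.12 rad and x of sphere1_ball in the frame of drawer_floor between -0.12 and 0.1 m and y of sphere1_ball in the frame of drawer_floor between -0.15 and 0.15 m and z of sphere1_ball in the frame of drawer_floor between 0.065 and 0.085 m and x of sphere2_ball in the frame of drawer_floor between -0.12 and 0.1 m and y of sphere2_ball in the frame of drawer_floor between -0.15 and 0.15 m and z of sphere2_ball in the frame of drawer_floor between 0.065 and 0.085 m and x of sphere3_ball in the frame of drawer_floor between -0.12 and 0.1 m and y of sphere3_ball in the frame of drawer_floor between -0.15 and 0.15 m and z of sphere3_ball in the frame of drawer_floor between 0.065 and 0.085 m and value of joint drawer above 0.05 m), for 0.3 s.
6. the drawer is pushed shut (x of sphere0_ball in the frame of drawer_floor between -0.12 and 0.1 m and y of sphere0_ball in the frame of drawer_floor between -0.15 and 0.15 m and z of sphere0_ball in the frame of drawer_floor between 0.065 and 0.085 m and angle between each of sphere0_ball, sphere1_ball, sphere2_ball, sphere3_ball's own z axis and vertical below 0.12 rad and x of sphere1_ball in the frame of drawer_floor between -0.12 and 0.1 m and y of sphere1_ball in the frame of drawer_floor between -0.15 and 0.15 m and z of sphere1_ball in the frame of drawer_floor between 0.065 and 0.085 m and x of sphere2_ball in the frame of drawer_floor between -0.12 and 0.1 m and y of sphere2_ball in the frame of drawer_floor between -0.15 and 0.15 m and z of sphere2_ball in the frame of drawer_floor between 0.065 and 0.085 m and x of sphere3_ball in the frame of drawer_floor between -0.12 and 0.1 m and y of sphere3_ball in the frame of drawer_floor between -0.15 and 0.15 m and z of sphere3_ball in the frame of drawer_floor between 0.065 and 0.085 m and value of joint drawer below 0.012 m), for 0.2 s.
7. the dial is turned on clockwise to 6 o'clock (value of joint dial between 2.942 and 3.342 rad and value of joint drawer below 0.012 m), for 0.3 s.
At the end, for the whole second after the job is handed in: All reference spheres present stand upright (within 7 degrees) on the drawer floor, the drawer is shut to within 12 mm, the dial stands at 6 o'clock within 0.2 rad (joint 3.14), and the bystanders are within 40 mm of where they were (all of step 7 and x of sphere0_ball in the frame of drawer_floor between -0.12 and 0.1 m and y of sphere0_ball in the frame of drawer_floor between -0.15 and 0.15 m and z of sphere0_ball in the frame of drawer_floor between 0.065 and 0.085 m and angle between each of sphere0_ball, sphere1_ball, sphere2_ball, sphere3_ball's own z axis and vertical below 0.12 rad and x of sphere1_ball in the frame of drawer_floor between -0.12 and 0.1 m and y of sphere1_ball in the frame of drawer_floor between -0.15 and 0.15 m and z of sphere1_ball in the frame of drawer_floor between 0.065 and 0.085 m and x of sphere2_ball in the frame of drawer_floor between -0.12 and 0.1 m and y of sphere2_ball in the frame of drawer_floor between -0.15 and 0.15 m and z of sphere2_ball in the frame of drawer_floor between 0.065 and 0.085 m and x of sphere3_ball in the frame of drawer_floor between -0.12 and 0.1 m and y of sphere3_ball in the frame of drawer_floor between -0.15 and 0.15 m and z of sphere3_ball in the frame of drawer_floor between 0.065 and 0.085 m and distance of each of mug, caliper, bracket from where it was at the start of the episode below 0.04 m); the robot touches nothing.
It fails at once if the dial runs more than 0.4 rad past 4 o'clock (its second arrival) clockwise (value of joint dial above 8.778 rad).
It fails at once if the dial runs more than 0.4 rad past 10 o'clock (its second arrival) anticlockwise (value of joint dial below -1.447 rad).
It fails at once if a bystander is moved by more than 40 mm (distance of any of mug, caliper, bracket from where it was at the start of the episode above 0.04 m).
Of sphere0, sphere1, sphere2, sphere3 only 2 to 3 are there at a start; the rules pass over those that are not, and their reading is None.
At some moment in a run one of sphere0, sphere1, sphere2, sphere3 may be knocked a few centimetres aside while the robot is not near it.
Once in a run the grip may slacken for a moment while it holds something.
It also fails if it takes over 210 s, if anything falls off the work surface, if the arm or the gripper's body presses on something with over 40 N, if the wrist force passes 120 N, or if a joint passes its speed limit or range.

## Working session

There is one attempt and no reset: what is moved stays moved. The work goes in short steps, Python scripts to look and compute and a shell command to move; the robot and the scene stay as the last step left them, time stands still between calls to the robot, and variables do not carry over. Pictures are saved under pics/ and viewed, at most 14 in all, crops included, and the job is handed in when it is done.

```bash
ls; mkdir -p pics; cat > h.py <<'E'
import numpy as np, cv2
from scipy.spatial.transform import Rotation as R
from bench import read_state, get_image, camera_model, job_done
def cam(name, st=None):
    m=camera_model(name); K=np.array(m['K'],float); d=np.array(m['dist'],float)
    if name=='wrist':
        st=st or read_state(); T=np.eye(4); T[:3,:3]=R.from_quat(st['ee_rot']).as_matrix(); T[:3,3]=st['position']
        W=T@np.array(m['hand_eye'])            # cam->world
    else:
        W=np.eye(4); Rm=cv2.Rodrigues(np.array(m['rvec'],float))[0]; W[:3,:3]=Rm.T; W[:3,3]=-Rm.T@np.array(m['tvec'],float).ravel()
    return K,d,W
def ray(c,uv,z):
    K,d,W=c; n=cv2.undistortPoints(np.array(uv,float).reshape(-1,1,2),K,d).reshape(-1,2)
    v=np.c_[n,np.ones(len(n))]@W[:3,:3].T; o=W[:3,3]
    return o+v*((z-o[2])/v[:,2])[:,None]
def dep(c,uv,depth):
    K,d,W=c; uv=np.array(uv).reshape(-1,2); n=cv2.undistortPoints(uv.astype(float).reshape(-1,1,2),K,d).reshape(-1,2)
    z=depth[uv[:,1].astype(int),uv[:,0].astype(int)]
    return (np.c_[n,np.ones(len(n))]*z[:,None])@W[:3,:3].T+W[:3,3]
def pix(c,P):
    K,d,W=c; Rm=W[:3,:3].T
    return cv2.projectPoints(np.array(P,float).reshape(-1,1,3),cv2.Rodrigues(Rm)[0],-Rm@W[:3,3],K,d)[0].reshape(-1,2)
E
python3 - <<'E'
from h import *
st=read_state(); print(st)
for n in ('side','top','wrist'):
    c=cam(n); im,d=get_image(n); cv2.imwrite(f'pics/{n}0.png',im); np.savez(f'pics/{n}0.npz',im=im,d=d)
    print(n,c[2].round(3).tolist())
a=cv2.imread('pics/side0.png');b=cv2.imread('pics/top0.png')
cv2.imwrite('pics/top0b.png',cv2.resize(b,(800,600)))
E
```

```text
pics
{'clock': 0.0, 'joints': array([-1.02940242e+00,  3.85542025e-01,  6.61192651e-03, -5.45928400e-04,
       -1.19398522e+00, -2.58598966e-01]), 'joint_vel': array([ 0.00120888,  0.00083167,  0.0017675 , -0.00065198,  0.00019187,
        0.00136178]), 'joint_efforts': array([-7.22101231e-04, -3.92284763e+01,  1.88400078e+01,  4.18613613e+00,
       -4.63309698e-03,  4.09084478e-06]), 'position': array([ 174.26292769, -599.59640131,  230.21794857]), 'ee_rot': array([-1.40826990e-01,  9.90033622e-01,  1.07465697e-03, -1.78902531e-04]), 'contact_force': array([0.84523071, 0.55037954, 0.27911155]), 'wrist_torque': array([ 0.04743292,  0.02277381, -0.00659468]), 'grasp_force': 0.0, 'gripper_width': 85.36001895626325}
side [[0.914, 0.306, -0.265, 906.422], [0.405, -0.673, 0.619, -792.174], [0.011, -0.673, -0.739, 1087.909], [0.0, 0.0, 0.0, 1.0]]
top [[0.029, -0.98, 0.195, 253.159], [-1.0, -0.027, 0.012, 11.205], [-0.007, -0.195, -0.981, 1532.385], [0.0, 0.0, 0.0, 1.0]]
wrist [[-0.279, 0.918, 0.28, 102.17], [0.96, 0.267, 0.084, -620.864], [0.002, 0.293, -0.956, 373.177], [0.0, 0.0, 0.0, 1.0]]
```

View pics/top0b.png

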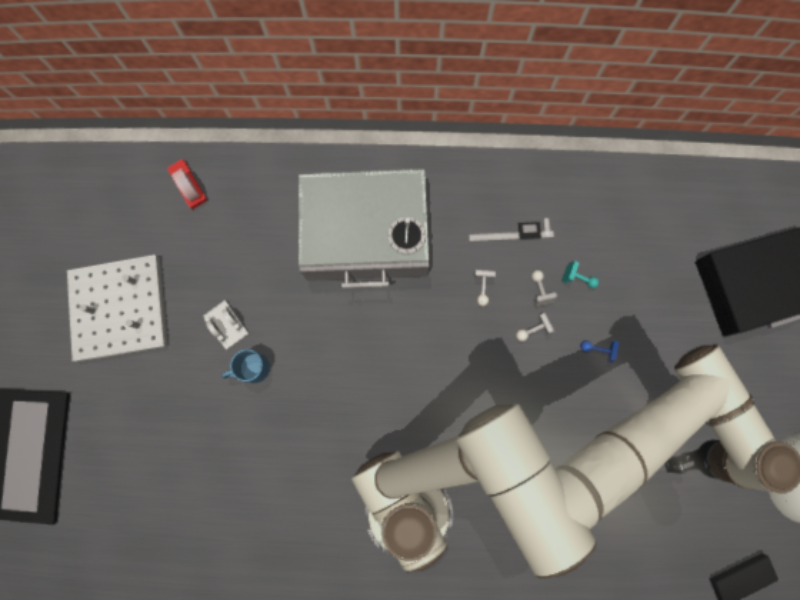

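View pics/side0.png

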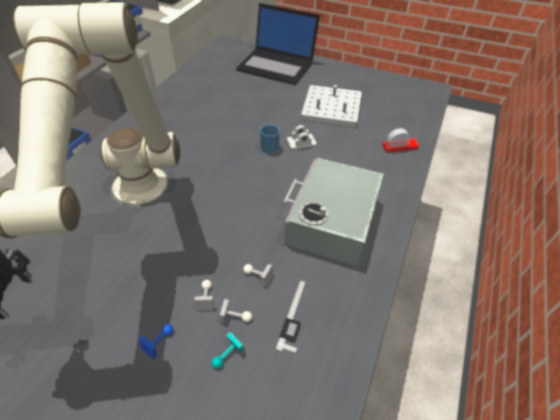

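Top view (800x600 px): safe around (365,220), dial (407,235), handle (365,283). Three white toppled spheres: ball (483,300)/foot (485,273), ball (537,276)/foot (546,297), ball (522,336)/foot (547,323). The turquoise (582,275) and blue (600,349) ones are look-alikes to leave alone. The white ones match the description. I'll confirm in a crop and measure.

```bash
python3 - <<'E'
from h import *
c=cam('top'); z=np.load('pics/top0.npz'); im,d=z['im'],z['d']
def up(u,v): return [u*.7,v*.7]
# safe deck corners (mask of deck by height)
vv,uu=np.mgrid[100:300,150:420]; uv=np.c_[uu.ravel(),vv.ravel()]
P=dep(c,uv,d); 
m=(P[:,2]>122)&(P[:,2]<140); mask=np.zeros(im.shape[:2],np.uint8); mask[uv[m,1],uv[m,0]]=255
mask=cv2.morphologyEx(mask,cv2.MORPH_OPEN,np.ones((5,5)))
cs=max(cv2.findContours(mask,0,2)[0],key=cv2.contourArea)
q=ray(c,cs.reshape(-1,2),130)[:,:2].astype(np.float32); r=cv2.minAreaRect(q); print('deck',r, cv2.boxPoints(r).round(1).tolist(), np.median(P[m,2]))
# black dial
g=im.max(2); bm=np.zeros_like(mask); x0,y0=285,164
s=g[y0-22:y0+22,x0-22:x0+22]<60; bm[y0-22:y0+22,x0-22:x0+22]=s*255
cc=max(cv2.findContours(bm,0,2)[0],key=cv2.contourArea); (u,v),rr=cv2.minEnclosingCircle(cc); print('dial px',u,v,rr,ray(c,[[u,v]],144))
# white parts
hsv=cv2.cvtColor(im,cv2.COLOR_BGR2HSV); w=((hsv[...,1]<60)&(hsv[...,2]>120)).astype(np.uint8)*255; w[:180]=0; w[250:]=0; w[:,:320]=0; w[:,395:]=0
for k in cv2.findContours(w,0,2)[0]:
    if cv2.contourArea(k)<8: continue
    r=cv2.minAreaRect(k); mm=np.zeros_like(w); cv2.drawContours(mm,[k],-1,255,-1); ys,xs=np.nonzero(mm)
    P=dep(c,np.c_[xs,ys],d); print('blob',r,P.mean(0).round(1),np.percentile(P[:,2],[10,50,90]).round(1))
a=cv2.resize(im[180:260,320:440],(780,520),interpolation=cv2.INTER_CUBIC); b=cv2.resize(im[140:190,260:310],(520,520),interpolation=cv2.INTER_CUBIC)
cv2.imwrite('pics/c1.png',cv2.resize(np.hstack([a,b]),(800,320)))
E
```

```text
deck ((730.74169921875, 135.12481689453125), (242.1282501220703, 320.2295227050781), 3.852355718612671) [[599.2000122070312, 286.70001220703125], [620.7000122070312, -32.79999923706055], [862.2999877929688, -16.5], [840.7999877929688, 303.0]] 129.12926384347566
dial px 284.14044189453125 163.994384765625 9.355606079101562 [[683.08753758  23.95742108 144.        ]]
blob ((373.3846435546875, 230.923095703125), (14.38802719116211, 25.799222946166992), 60.2551155090332) [ 472.6 -312.4   43.8] [ 0.2 24.9 52.2]
blob ((380.3235778808594, 198.7941131591797), (22.070741653442383, 13.824529647827148), 75.96376037597656) [ 586.1 -333.1   36.6] [-0.7 25.1 50.4]
blob ((339.5, 201.5), (25.0, 13.0), 90.0) [ 584.2 -182.1   30.6] [13.7 27.1 51.4]
```

View pics/c1.png

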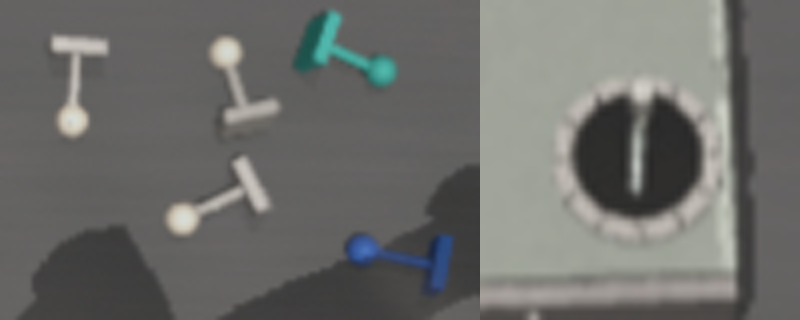

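```bash
cat >> h.py <<'E'
PSI=0.0672
def go(x,y,z,yaw=PSI,st=None):
    """tool delta (m, rotvec) to TCP x,y,z with tool z down and tool y at world yaw+90deg"""
    st=st or read_state(); A=R.from_quat(st['ee_rot'])
    B=R.from_matrix(np.array([[-np.cos(yaw),-np.sin(yaw),0],[-np.sin(yaw),np.cos(yaw),0],[0,0,-1.]]).T)
    p=A.inv().apply(np.array([x,y,z])-st['position'])/1000
    print('delta',p.round(4).tolist(),(A.inv()*B).as_rotvec().round(4).tolist())
SO=np.array([730.7,135.1])
def s2w(x,y): c,s=np.cos(PSI),np.sin(PSI); return SO+np.array([c*x-s*y,s*x+c*y])
def w2s(p): c,s=np.cos(PSI),np.sin(PSI); d=np.asarray(p)[...,:2]-SO; return np.stack([c*d[...,0]+s*d[...,1],-s*d[...,0]+c*d[...,1]],-1)
E
python3 -m handwheel '[[-0.01,0.007,-0.055,0,0,0.1,1],[-0.669,0.455,-0.055,0,0,0.215,1],[-0.669,0.455,-0.055,0,0,0.215,1],[-0.669,0.455,-0.055,0,0,0.215,1],[-0.669,0.455,-0.055,0,0,0.215,1],[-0.669,0.455,-0.055,0,0,0.215,1],[-0.669,0.455,-0.055,0,0,0.215,1],[-0.669,0.455,-0.055,0,0,0.215,1],[-0.669,0.455,-0.055,0,0,0.215,1],[-0.669,0.455,-0.055,0,0,0.215,1]]'
python3 -c "
from h import *
go(690,24,285)"
```

```text
clock: 1.4
position: [541.4, -155.3, 286.3]
ee_rot: [-0.034, 0.999, 0.0, -0.0]
contact_force: [0.5, -0.5, -0.3]
gripper_width: 85.4
grasp_force: 0.0
delta [-0.1605, 0.1687, 0.0012] [0.0, -0.0001, 0.0009]
```

```bash
python3 -m handwheel '[[-0.1605,0.1687,0,0,0,0,1],[-0.1605,0.1687,0,0,0,0,1],[-0.1605,0.1687,0,0,0,0,1],[-0.1605,0.1687,0,0,0,0,1],[-0.1605,0.1687,0,0,0,0,1],[-0.1605,0.1687,0,0,0,0,1],[-0.1605,0.1687,0,0,0,0,1]]'
cat > dial.py <<'E'
from h import *
import sys
st=read_state(); c=cam('wrist',st); im,d=get_image('wrist'); np.savez('pics/w.npz',im=im,d=d,p=st['position'],q=st['ee_rot'])
print(st['position'])
cv2.imwrite('pics/'+sys.argv[1],im)
E
python3 dial.py w1.png
```

```text
clock: 2.28
position: [688.7, 21.0, 286.8]
ee_rot: [-0.033, 0.999, 0.0, 0.0]
contact_force: [-0.9, -0.9, 0.4]
gripper_width: 85.4
grasp_force: 0.0
[688.67180482  20.97637361 286.81937996]
```

View pics/w1.png

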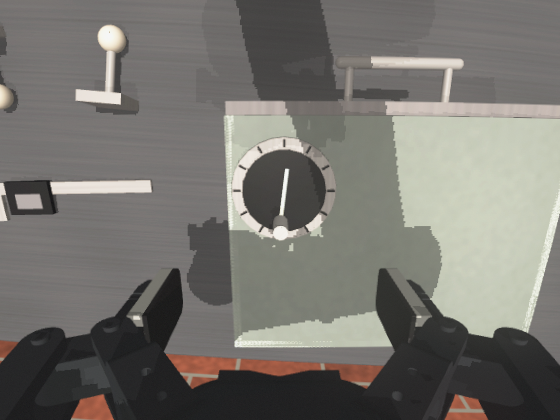

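The wrist view shows the dial centred near (284,190), the post top at (281,233) just off 12 o'clock, the handle bar from (337,62) to (462,64), and a sphere at (112,40).

```bash
python3 - <<'E'
from h import *
z=np.load('pics/w.npz'); im,d=z['im'],z['d']; st=dict(position=z['p'],ee_rot=z['q']); c=cam('wrist',st)
hsv=cv2.cvtColor(im,cv2.COLOR_BGR2HSV)
# disc: dark pixels inside ring
m=np.zeros(im.shape[:2],np.uint8); cv2.circle(m,(284,190),47,255,-1); dk=((im.max(2)<70)*255).astype(np.uint8)&m
cc=max(cv2.findContours(cv2.morphologyEx(dk,cv2.MORPH_OPEN,np.ones((3,3))),0,2)[0],key=cv2.contourArea); h=cv2.convexHull(cc)
e=cv2.fitEllipse(h); print('disc ellipse',e)
P=ray(c,h.reshape(-1,2),144)[:,:2].astype(np.float32)
A=np.c_[2*P,np.ones(len(P))]; s=np.linalg.lstsq(A,(P**2).sum(1),rcond=None)[0]; r=np.sqrt(s[2]+s[0]**2+s[1]**2); print('disc centre',s[:2],r, w2s(s[:2]))
C=s[:2]
# post top, z=174
b=((im.min(2)>200)*255).astype(np.uint8); b[:222]=0;b[245:]=0;b[:,:265]=0;b[:,295:]=0
mo=cv2.moments(max(cv2.findContours(b,0,2)[0],key=cv2.contourArea)); u=[mo['m10']/mo['m00'],mo['m01']/mo['m00']]; T=ray(c,[u],174)[0]; print('post',u,T)
dl=w2s(T)-w2s(C); print('post rel',dl,np.hypot(*dl),'angle',np.arctan2(-dl[1],dl[0]))
# white line
l=ray(c,[[286,171],[281.5,222]],144); v=w2s(l[1])-w2s(l[0]); print('line ang',np.arctan2(-v[1],v[0]))
# 12 tick & others: unwrap ring at r=42
t=np.arange(0,360,.5); q=[[*(C+np.array([np.cos(PSI-a),np.sin(PSI-a)])*42),144] for a in np.radians(t)]
uv=pix(c,q); g=cv2.remap(cv2.cvtColor(im,6),uv[:,0].astype(np.float32),uv[:,1].astype(np.float32),1).ravel()
mn=[(t[i],int(g[i])) for i in range(len(t)) if g[i]==g[max(0,i-16):i+17].min() and g[i]<140]; print(mn)
# handle
hz=ray(c,[[340,62.5],[460,64]],100); print('handle',hz, w2s(hz))
# panel front top edge / deck edges
for px in ([228,101],[555,103]): print('panel edge',w2s(ray(c,[px],120)))
for px in ([229,115],[555,117]): print('deck edge',w2s(ray(c,[px],130)))
E
```

```text
disc ellipse ((303.92950439453125, 194.92808532714844), (38.77766418457031, 69.31306457519531), 14.478697776794434)
disc centre [685.59792226  36.9066061 ] 27.282855566545276 [-51.59391   -94.9431855]
post [279.8427983539095, 232.79835390946502] [711.3842014  23.4217836 174.       ]
post rel [ 24.8225795  -15.18592036] 29.099357897571384 angle 0.5490351746516341
line ang 0.08080613097308921
[(np.float64(0.0), 128), (np.float64(52.0), 62), (np.float64(52.5), 62), (np.float64(53.0), 62), (np.float64(53.5), 62), (np.float64(54.0), 62), (np.float64(55.0), 62), (np.float64(55.5), 62), (np.float64(56.0), 62), (np.float64(58.5), 62), (np.float64(59.0), 62), (np.float64(59.5), 62), (np.float64(60.0), 62), (np.float64(60.5), 62), (np.float64(61.0), 62), (np.float64(61.5), 62), (np.float64(62.0), 62), (np.float64(62.5), 62), (np.float64(71.0), 63), (np.float64(71.5), 63), (np.float64(72.0), 63), (np.float64(72.5), 63), (np.float64(73.0), 63), (np.float64(73.5), 63), (np.float64(86.5), 65), (np.float64(88.5), 65), (np.float64(89.0), 65), (np.float64(141.0), 75), (np.float64(141.5), 75), (np.flo
[... 757 characters left out ...]
6.5), 126), (np.float64(278.5), 126), (np.float64(299.0), 126), (np.float64(317.0), 126), (np.float64(324.5), 126), (np.float64(325.0), 126), (np.float64(325.5), 126), (np.float64(326.0), 126), (np.float64(346.5), 127), (np.float64(350.0), 127), (np.float64(350.5), 127), (np.float64(351.0), 127), (np.float64(351.5), 127), (np.float64(352.0), 127), (np.float64(354.0), 127)]
handle [[570.16579288  69.17936823 100.        ]
 [562.24948452 180.84718278 100.        ]] [[-164.59840323  -54.99206312]
 [-164.99841337   56.95528494]]
panel edge [[-130.28133291 -155.8328826 ]]
panel edge [[-131.83967438  141.3136986 ]]
deck edge [[-118.49232532 -153.98364248]]
deck edge [[-119.60226357  135.82319298]]
```

```bash
python3 - <<'E'
from h import *
z=np.load('pics/w.npz'); im,d=z['im'],z['d']; st=dict(position=z['p'],ee_rot=z['q']); c=cam('wrist',st)
m=np.zeros(im.shape[:2],np.uint8); cv2.circle(m,(284,190),44,255,-1); dk=((im.max(2)<70)*255).astype(np.uint8)&m
ys,xs=np.nonzero(dk); h=cv2.convexHull(np.c_[xs,ys].astype(np.int32)); h=h[h[:,0,1]<215]  # drop post side
def fit(uv,zz):
    P=ray(c,uv.reshape(-1,2),zz)[:,:2]
    s=np.linalg.lstsq(np.c_[2*P,np.ones(len(P))],(P**2).sum(1),rcond=None)[0]; return s[:2],np.sqrt(s[2]+s[0]**2+s[1]**2)
C,r=fit(h.astype(float),144); print('disc',C,r,w2s(C))
T=ray(c,[[280.3,233]],174)[0]; dl=w2s(T)-w2s(C); print('post',T,dl,np.hypot(*dl),np.arctan2(-dl[1],dl[0]))
t=np.arange(0,360,1.); uv=pix(c,[[*(C+np.array([np.cos(PSI-a),np.sin(PSI-a)])*42),144] for a in np.radians(t)])
g=cv2.remap(cv2.cvtColor(im,6),uv[:,0].astype(np.float32),uv[:,1].astype(np.float32),1).ravel(); print([int(a) for a in t[g<100]])
E
```

```text
disc [686.84183238  26.28922685] 37.306862375004314 [ -51.06575848 -105.62012844]
post [711.53434435  23.80527581 174.        ] [24.46998333 -4.13643279] 24.817134409367448 0.16745803939127557
[65, 95, 124, 205, 206, 207, 234, 235, 264, 265, 266]
```

```bash
python3 -c "
from h import *
go(711.5,23.6,149)"
```

```text
delta [-0.0228, 0.0012, 0.138] [0.0001, 0.0006, -0.0007]
```

```bash
python3 -m handwheel '[[-0.0228,0.0012,0.05,0,0,0,1],[-0.0228,0.0012,0.05,0,0,0,1],[-0.0228,0.0012,0.10,0,0,0,1],[-0.0228,0.0012,0.138,0,0,0,0.3],[-0.0228,0.0012,0.138,0,0,0,0],[-0.0228,0.0012,0.138,0,0,0,-0.3],[-0.0228,0.0012,0.138,0,0,0,-0.6]]'
python3 dial.py w2.png; python3 -c "
from h import *
s=read_state();print(s['position'],s['gripper_width'],s['contact_force'])"
```

```text
clock: 3.2
position: [713.3, 24.8, 151.7]
ee_rot: [-0.034, 0.999, 0.0, 0.003]
contact_force: [-0.3, 0.9, -0.1]
gripper_width: 17.2
grasp_force: 0.0
[713.28007989  24.83980946 151.68402738]
[712.98211125  24.85788679 151.08582034] 17.269806182732303 [-0.05374454 -0.20679939 -0.14402721]
```

View pics/w2.png

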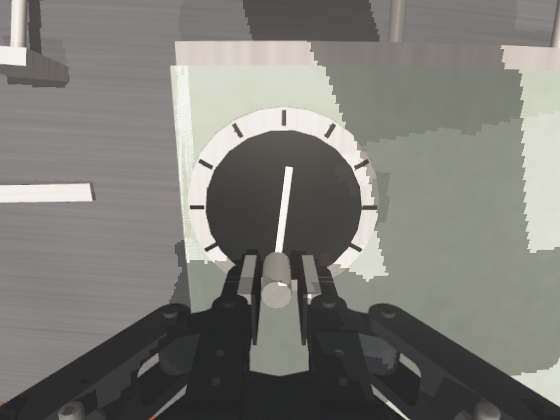

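The pin sits between the pads at (277,293); the ticks give a ring centre at about (283,207), and the white line runs (289,167)-(278,250), slightly towards 3 o'clock.

```bash
cat > ang.py <<'E'
from h import *
import sys
st=read_state(); c=cam('wrist',st)
if len(sys.argv)>1: im,d=get_image('wrist')
else: z=np.load('pics/w.npz'); im=z['im']; c=cam('wrist',dict(position=z['p'],ee_rot=z['q']))
Cg=np.array([684.5,26.0])
# rectify dial plane to a top-down map, 0.5 mm/px, image up=12 o'clock
n=220; yy,xx=np.mgrid[0:n,0:n]; lx=(n/2-yy)*.5; ly=(n/2-xx)*.5
co,s=np.cos(PSI),np.sin(PSI)
def rect(zz):
    uv=pix(c,np.c_[(Cg[0]+co*lx-s*ly).ravel(),(Cg[1]+s*lx+co*ly).ravel(),np.full(n*n,zz)]).astype(np.float32)
    return cv2.remap(im,uv[:,0].reshape(n,n),uv[:,1].reshape(n,n),1)
a=rect(144); cv2.imwrite('pics/r.png',cv2.resize(np.hstack([a,rect(134)]),(800,400)))
dk=a.max(2)<60
# white line inside r<27
g=(a.min(2)>140)&(np.hypot(lx,ly)<24); k=max(cv2.findContours(g.astype(np.uint8),0,1)[0],key=cv2.contourArea)
vx,vy,x0,y0=cv2.fitLine(k,2,0,.01,.01).ravel(); print('line angle',np.arctan2(vx,-vy),'mod pi; centroid',(x0-n/2)*.5,(n/2-y0)*.5)
E
python3 ang.py
```

```text
line angle 0.115990475 mod pi; centroid 1.0166664 0.2583351
```

View pics/r.png

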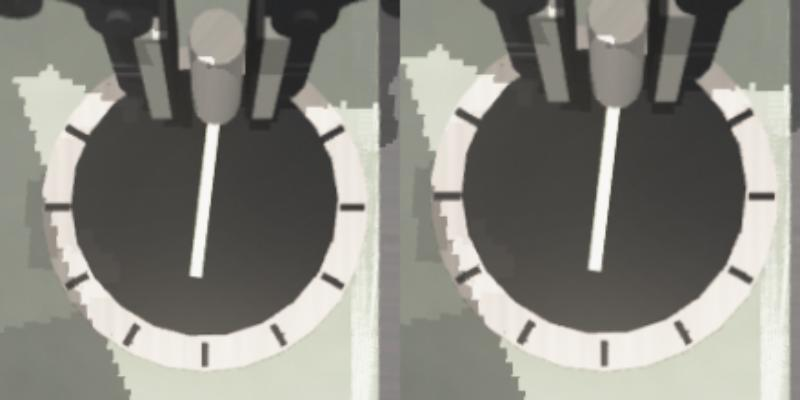

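```bash
python3 -m handwheel '[[0,0,0,0,0,0,-0.8],[0,0,0,0,0,0,-1],[0,0,0,0,0,0,-1],[0,0,0,0,0,0,-1]]'; python3 ang.py new; python3 -c "
from h import *
s=read_state();print(s['position'])"
```

```text
clock: 3.75
position: [712.9, 24.8, 150.9]
ee_rot: [-0.034, 0.999, -0.0, 0.002]
contact_force: [-1.0, 0.4, 6.4]
gripper_width: 11.2
grasp_force: 58.6
line angle 0.07522257 mod pi; centroid 1.0084267 0.25
[712.91148204  24.78402664 150.85056778]
```

```bash
python3 -m handwheel '[[0.0035,-0.0115,0,0,0,0,-1],[0.0134,-0.0214,0,0,0,0,-1],[0.0269,-0.025,0,0,0,0,-1],[0.0404,-0.0214,0,0,0,0,-1],[0.0503,-0.0115,0,0,0,0,-1],[0.0539,0.002,0,0,0,0,-1],[0.0503,0.0155,0,0,0,0,-1],[0.0404,0.0254,0,0,0,0,-1],[0.0269,0.029,0,0,0,0,-1],[0.0269,0.029,0,0,0,0,-1]]'; python3 ang.py new;  python3 -c "
from h import *
s=read_state();print(s['position'],s['contact_force'],w2s(s['position'])-w2s([685.2,24.8]))"
```

```text
clock: 5.05
position: [685.3, 52.1, 150.8]
ee_rot: [-0.034, 0.999, -0.0, 0.003]
contact_force: [1.3, -1.3, 6.0]
gripper_width: 10.9
grasp_force: 58.5
line angle 1.6055012 mod pi; centroid 5.367134 -0.027973175
[685.25294404  52.01989385 150.84206168] [ 2.32370275 -0.85665328  6.64469717] [ 1.88062501 27.15490147]
```

```bash
python3 -m handwheel '[[-0.0135,-0.0036,0,0,0,0,-1],[-0.0234,-0.0135,0,0,0,0,-1],[-0.027,-0.027,0,0,0,0,-1],[-0.0234,-0.0405,0,0,0,0,-1],[-0.0135,-0.0504,0,0,0,0,-1],[0,-0.054,0,0,0,0,-1],[0.007,-0.0531,0,0,0,0,-1],[0.0135,-0.0504,0,0,0,0,-1],[0.0135,-0.0504,0,0,0,0,-1],[0.0135,-0.0504,0,0,0,0,-1]]'; python3 ang.py new;  python3 -c "
from h import *
s=read_state();print(s['position'],s['contact_force'],w2s(s['position'])-w2s([685.2,24.8]))"
```

```text
clock: 6.35
position: [673.9, 0.8, 150.8]
ee_rot: [-0.034, 0.999, -0.0, 0.002]
contact_force: [-1.8, 0.8, 7.7]
gripper_width: 11.3
grasp_force: 59.1
line angle 3.0070155 mod pi; centroid 21.215118 1.029068
[673.87962613   0.78720414 150.84625954] [-1.17198148  0.61035     7.56055209] [-12.90726864 -23.19844059]
```

```bash
python3 -m handwheel '[[0,0,0,0,0,0,-1],[0,0,0,0,0,0,-1],[0,0,0,0,0,0,-1],[0,0,0,0,0,0,-1],[0,0,0,0,0,0,-1],[0,0,0,0,0,0,-1],[0,0,0,0,0,0,-1]]'; python3 ang.py new; 
```

```text
clock: 7.28
position: [673.9, 0.8, 150.8]
ee_rot: [-0.034, 0.999, -0.0, 0.002]
contact_force: [-0.9, 1.2, 7.9]
gripper_width: 10.9
grasp_force: 59.1
line angle 3.0066023 mod pi; centroid 21.258621 1.1264381
```

View pics/r.png

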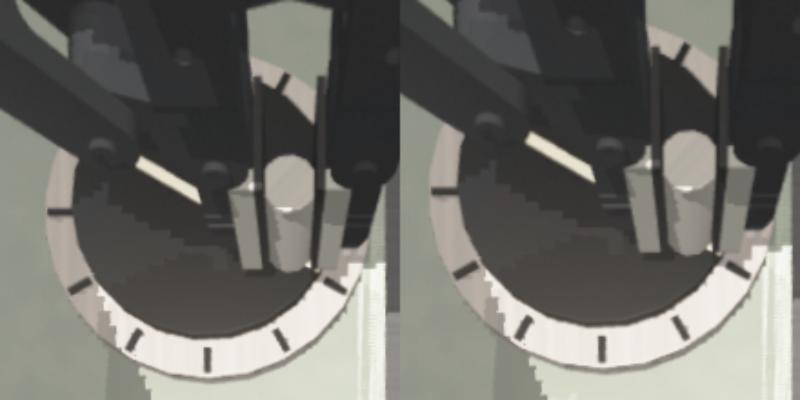

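The rectified dial shows the white line at (140,163)-(200,200), about 121°, and the pin between the pads at 4 o'clock. Next I turn it anticlockwise.

```bash
python3 -m handwheel '[[-0.0135,-0.0036,0,0,0,0,-1],[-0.027,0,0,0,0,0,-1],[-0.0369,0.0099,0,0,0,0,-1],[-0.0405,0.0234,0,0,0,0,-1],[-0.0369,0.0369,0,0,0,0,-1],[-0.027,0.0468,0,0,0,0,-1],[-0.0135,0.0504,0,0,0,0,-1],[0,0.0468,0,0,0,0,-1],[0.0099,0.0369,0,0,0,0,-1],[0.0135,0.0234,0,0,0,0,-1]]'
python3 -c "
from h import *
s=read_state();print(s['position'],s['contact_force'],w2s(s['position'])-w2s([685.2,24.8]))"
```

```text
clock: 8.57
position: [658.8, 24.1, 150.8]
ee_rot: [-0.035, 0.999, 0.001, 0.002]
contact_force: [1.3, 2.0, 5.9]
gripper_width: 11.2
grasp_force: 59.2
[658.75528473  24.07255991 150.83854086] [1.31268928 2.03742083 5.94716494] [-26.43387488   1.04994946]
```

```bash
python3 -m handwheel '[[-0.0036,-0.0135,0,0,0,0,-1],[-0.0135,-0.0234,0,0,0,0,-1],[-0.027,-0.027,0,0,0,0,-1],[-0.0405,-0.0234,0,0,0,0,-1],[-0.0504,-0.0135,0,0,0,0,-1],[-0.054,0,0,0,0,0,-1],[-0.0504,0.0135,0,0,0,0,-1],[-0.0461,0.0191,0,0,0,0,-1],[-0.0405,0.0234,0,0,0,0,-1],[-0.0405,0.0234,0,0,0,0,-1]]'
python3 -m handwheel '[[0,0,0,0,0,0,-1],[0,0,0,0,0,0,-1],[0,0,0,0,0,0,-1],[0,0,0,0,0,0,-1],[0,0,0,0,0,0,-1],[0,0,0,0,0,0,-1],[0,0,0,0,0,0,-1]]'
python3 ang.py new; python3 -c "
from h import *
s=read_state();print(s['position'],s['contact_force'],w2s(s['position'])-w2s([685.2,24.8]))"
```

```text
clock: 9.82
position: [697.5, 49.4, 150.8]
ee_rot: [-0.034, 0.999, -0.0, 0.002]
contact_force: [-0.3, 0.6, 6.6]
gripper_width: 10.9
grasp_force: 59.3
clock: 10.7
position: [697.5, 49.4, 150.8]
ee_rot: [-0.034, 0.999, -0.0, 0.001]
contact_force: [-1.1, 0.3, 7.8]
gripper_width: 10.9
grasp_force: 59.3
line angle 2.0692196 mod pi; centroid 3.363308 -1.0647469
[697.44444831  49.37641488 150.80056632] [-1.67532096  0.9847475   7.18284002] [13.86710408 23.69873641]
```

```bash
python3 -m handwheel '[[-0.0099,-0.0099,0,0,0,0,-1],[-0.0135,-0.0234,0,0,0,0,-1],[-0.0099,-0.0369,0,0,0,0,-1],[-0.0056,-0.0425,0,0,0,0,-1],[0,-0.0468,0,0,0,0,-1],[0,-0.0468,0,0,0,0,-1],[0,-0.0468,0,0,0,0,-1],[0,-0.0468,0,0,0,0,-1],[0,-0.0468,0,0,0,0,-1],[0,-0.0468,0,0,0,0,-1]]'
python3 -m handwheel '[[0,0,0,0,0,0,-1],[0,0,0,0,0,0,-1],[0,0,0,0,0,0,-1],[0,0,0,0,0,0,-1]]'
python3 ang.py new; python3 -c "
from h import *
s=read_state();print(s['position'],s['contact_force'],w2s(s['position'])-w2s([685.2,24.8]))"
```

```text
clock: 12.0
position: [700.9, 2.5, 150.8]
ee_rot: [-0.034, 0.999, -0.0, 0.002]
contact_force: [-0.6, 0.6, 8.2]
gripper_width: 11.0
grasp_force: 59.6
clock: 12.5
position: [700.9, 2.6, 150.8]
ee_rot: [-0.034, 0.999, -0.0, 0.002]
contact_force: [-1.3, 0.6, 7.4]
gripper_width: 11.0
grasp_force: 59.6
line angle 1.05613 mod pi; centroid -0.98571396 -0.92499924
[700.88922211   2.52225089 150.83246751] [-1.11543779  0.22603781  8.25066954] [ 14.15787219 -23.28098904]
```

```bash
python3 -m handwheel '[[0,0,0,0,0,0,-0.6],[0,0,0,0,0,0,-0.4],[0,0,0,0,0,0,-0.3],[0,0,-0.03,0,0,0,-0.3],[0,0,-0.06,0,0,0,-0.3],[0,0,-0.06,0,0,0,-0.3]]'
python3 -c "
from h import *
go(*s2w(-150,1),200)"
```

```text
clock: 13.3
position: [701.4, 2.6, 211.3]
ee_rot: [-0.034, 0.999, 0.0, 0.003]
contact_force: [-0.4, -0.4, 0.5]
gripper_width: 29.8
grasp_force: 0.0
delta [0.1118, 0.1313, 0.0107] [0.0002, 0.0056, 0.0009]
```

```bash
python3 -m handwheel '[[0.112,0.131,0.01,0,0,0,-1],[0.112,0.131,0.01,0,0,0,-1],[0.112,0.131,0.01,0,0,0,-1],[0.112,0.131,0.01,0,0,0,-1],[0.112,0.131,0.01,0,0,0,-1],[0.112,0.131,0.01,0,0,0,-1]]'
python3 - <<'E'
from h import *
st=read_state(); c=cam('wrist',st); im,d=get_image('wrist'); print(st['position'],st['joints'].round(2)); cv2.imwrite('pics/w3.png',im)
g=cv2.cvtColor(im,6)
for zz,ys,xs in ((100,(-45,-30,30,45),np.arange(-185,-150,2.)),(120,(-30,30),np.arange(-150,-100,2.))):
  for y in ys:
    uv=pix(c,[[*s2w(x,y),zz] for x in xs]).astype(np.float32); v=cv2.remap(g,uv[:,0],uv[:,1],1).ravel()
    print(zz,y,uv[0].round(),uv[-1].round(),list(zip(xs.astype(int).tolist(),v.tolist())))
E
```

```text
clock: 14.05
position: [579.9, 124.9, 197.7]
ee_rot: [-0.033, 0.999, -0.0, -0.0]
contact_force: [-0.0, -0.3, 0.1]
gripper_width: -0.2
grasp_force: 0.0
[579.91333612 124.8628596  197.72614667] [ 0.48  0.36 -0.12 -0.   -1.09 -1.99]
100 -45 [217. 167.] [219. 212.] [(-185, 150), (-183, 147), (-181, 140), (-179, 137), (-177, 139), (-175, 137), (-173, 136), (-171, 208), (-169, 240), (-167, 246), (-165, 244), (-163, 236), (-161, 244), (-159, 244), (-157, 244), (-155, 244), (-153, 244), (-151, 244)]
100 -30 [237. 167.] [239. 212.] [(-185, 148), (-183, 149), (-181, 142), (-179, 138), (-177, 140), (-175, 141), (-173, 137), (-171, 207), (-169, 240), (-167, 246), (-165, 244), (-163, 235), (-161, 155), (-159, 138), (-157, 120), (-155, 117), (-153, 119), (-151, 117)]
100 30 [320. 167.] [319. 212.] [(-185, 89), (-183, 89), (-181, 88), (-179, 89), (-177, 89), (-175, 89), (-173, 91), (-171, 138), (-169, 166), (-167, 183), (-165, 182), (-163, 171), (-161, 111), (-159, 90), (-157, 95), (-155, 94), (-153, 97), (-151, 94)]
100 45 [341. 167.] [339. 212.] [(-185, 98), (-183, 97), (-181, 90), (-179, 87), (-
[... 171 characters left out ...]
165)]
120 -30 [236. 222.] [238. 283.] [(-150, 120), (-148, 118), (-146, 114), (-144, 114), (-142, 118), (-140, 118), (-138, 98), (-136, 96), (-134, 94), (-132, 95), (-130, 145), (-128, 161), (-126, 160), (-124, 160), (-122, 151), (-120, 140), (-118, 78), (-116, 93), (-114, 93), (-112, 157), (-110, 157), (-108, 156), (-106, 156), (-104, 156), (-102, 156)]
120 30 [322. 222.] [319. 283.] [(-150, 96), (-148, 97), (-146, 96), (-144, 98), (-142, 96), (-140, 95), (-138, 95), (-136, 94), (-134, 99), (-132, 95), (-130, 144), (-128, 159), (-126, 158), (-124, 159), (-122, 159), (-120, 142), (-118, 83), (-116, 97), (-114, 97), (-112, 158), (-110, 158), (-108, 158), (-106, 158), (-104, 156), (-102, 157)]
```

View pics/w3.png

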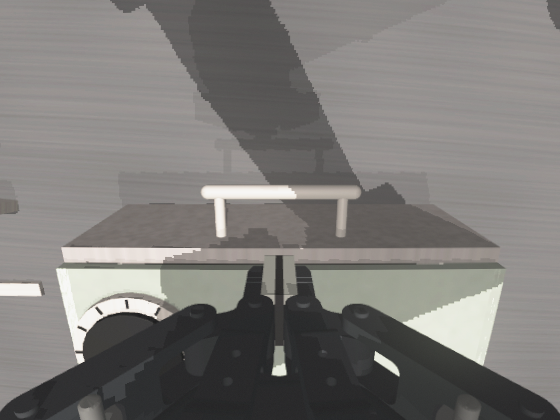

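The handle bar is at (202-360,192), the panel top at row 247-262, and the closed fingers are at (258-305,265). Bar centre x is -166 and the panel is at -131, so there is a 30 mm gap. I'll hook the closed fingers behind the bar.

```bash
python3 -c "
from h import *
go(*s2w(-146.5,1),84)"
```

```text
delta [-0.0047, 0.0012, 0.1138] [-0.0003, -0.0006, -0.001]
```

```bash
python3 -m handwheel '[[-0.0047,0.0012,0.03,0,0,0,-1],[-0.0047,0.0012,0.06,0,0,0,-1],[-0.0047,0.0012,0.08,0,0,0,-1],[-0.0047,0.0012,0.097,0,0,0,-1],[-0.0047,0.0012,0.114,0,0,0,-1],[-0.0047,0.0012,0.114,0,0,0,-1],[-0.0047,0.0012,0.114,0,0,0,-1]]'
python3 -c "
from h import *
s=read_state();print(w2s(s['position']),s['contact_force'])"
```

```text
clock: 14.98
position: [584.6, 127.3, 84.9]
ee_rot: [-0.034, 0.999, 0.0, 0.001]
contact_force: [0.2, 0.4, -0.4]
gripper_width: -0.2
grasp_force: 0.0
[-146.2933136     2.04087472] [ 0.248809    0.42073161 -0.39799691]
```

```bash
python3 -m handwheel '[[0.004,0,0,0,0,0,-1],[0.012,0,0,0,0,0,-1],[0.027,0,0,0,0,0,-1],[0.042,0,0,0,0,0,-1],[0.057,0,0,0,0,0,-1],[0.072,0,0,0,0,0,-1],[0.087,0,0,0,0,0,-1],[0.102,0,0,0,0,0,-1],[0.117,0,0,0,0,0,-1],[0.130,0,0,0,0,0,-1]]'
python3 -m handwheel '[[0.0,0,0,0,0,0,-1],[0.0,0,0,0,0,0,-1],[-0.004,0,0,0,0,0,-1],[-0.004,0,-0.03,0,0,0,-1],[-0.004,0,-0.06,0,0,0,-1],[-0.004,0,-0.1,0,0,0,-1],[-0.004,0,-0.14,0,0,0,-1],[-0.004,0,-0.14,0,0,0,-1]]'
python3 - <<'E'
from h import *
s=read_state();print(w2s(s['position']),s['contact_force'])
im,d=get_image('top'); c=cam('top'); cv2.imwrite('pics/top1.png',im); np.savez('pics/top1.npz',im=im,d=d)
cv2.imwrite('pics/c2.png',cv2.resize(im[100:280,180:420],(800,600),interpolation=cv2.INTER_CUBIC))
E
```

```text
clock: 16.23
position: [453.2, 118.2, 84.3]
ee_rot: [-0.034, 0.999, -0.0, -0.0]
contact_force: [2.5, 0.8, 1.5]
gripper_width: -0.2
grasp_force: 1.0
clock: 17.23
position: [460.1, 119.3, 227.4]
ee_rot: [-0.034, 0.999, 0.001, 0.003]
contact_force: [-0.7, 0.4, -0.9]
gripper_width: -0.1
grasp_force: 0.0
[-271.0230573    2.4226541] [-0.69551435  0.37838508 -0.92005738]
```

View pics/c2.png

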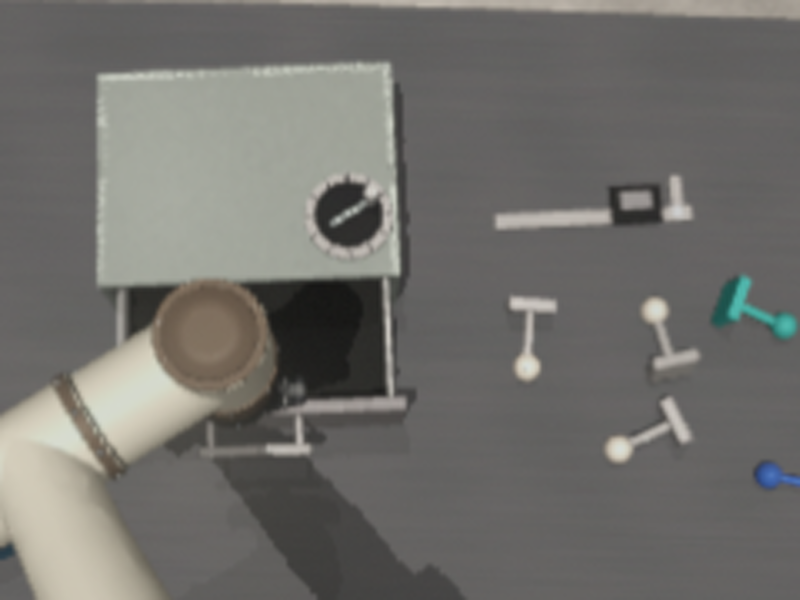

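The drawer is out about 125-130 mm and empty. The spheres are undisturbed: balls at crop px (527,367), (655,310), (618,449). I'll take a closer wrist look.

```bash
python3 -c "
from h import *
c=cam('top')
P=ray(c,[[338.1-.4,210.1-.4],[376.5-.4,193-.4],[365.4-.4,234.7-.4]],15);print(P.round(1))
F=ray(c,[[180+.3*530-.4,100+.3*313-.4],[180+.3*670-.4,100+.3*354-.4],[180+.3*666-.4,100+.3*425-.4]],24);print(F.round(1))
go(460,-260,330)"
```

```text
[[ 549.6 -181.    15. ]
 [ 619.8 -327.3   15. ]
 [ 459.1 -283.2   15. ]]
[[ 610.1 -183.2   24. ]
 [ 567.2 -341.5   24. ]
 [ 486.2 -335.6   24. ]]
delta [0.024, -0.3779, -0.1054] [0.0014, 0.0016, -0.0001]
```

```bash
python3 -m handwheel '[[0.024,-0.378,-0.105,0,0,0,0],[0.024,-0.378,-0.105,0,0,0,0],[0.024,-0.378,-0.105,0,0,0,0],[0.024,-0.378,-0.105,0,0,0,0],[0.024,-0.378,-0.105,0,0,0,0],[0.024,-0.378,-0.105,0,0,0,0],[0.024,-0.378,-0.105,0,0,0,0],[0.024,-0.378,-0.105,0,0,0,0],[0.024,-0.378,-0.105,0,0,0,0],[0.024,-0.378,-0.105,0,0,0,0]]'
python3 dial.py w4.png
```

```text
clock: 18.52
position: [459.9, -258.9, 328.8]
ee_rot: [-0.035, 0.999, 0.0, -0.0]
contact_force: [-0.1, -0.8, -0.3]
gripper_width: 42.7
grasp_force: 0.0
[ 459.90819508 -258.90083761  328.83144783]
```

View pics/w4.png

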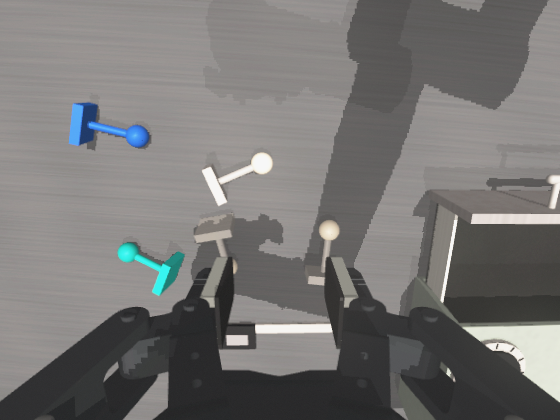

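White balls are at (262,163), (329,231) and, half hidden, (230,267), with their feet at (215,185), (317,273) and (213,227). The blue one (137,136) and turquoise one (129,252) are not needed.

```bash
python3 - <<'E'
from h import *
z=np.load('pics/w.npz'); c=cam('wrist',dict(position=z['p'],ee_rot=z['q'])); im=z['im']
hsv=cv2.cvtColor(im,cv2.COLOR_BGR2HSV)
for u,v in ((262,163),(329,231)):
    g=cv2.cvtColor(im,6)[v-18:v+18,u-18:u+18]
    cc=cv2.HoughCircles(g,cv2.HOUGH_GRADIENT,1,30,param1=80,param2=8,minRadius=8,maxRadius=15); print(cc)
    if cc is not None: print(ray(c,[cc[0,0,:2]+[u-18,v-18]],15))
print(ray(c,[[262,163],[329,231],[230,266]],15).round(1))
print(ray(c,[[220,181],[326,264],[222,237]],24).round(1))
E
```

```text
[[[17.5 17.5 10.3]]]
[[ 458.48359874 -282.39775918   15.        ]]
[[[17.5 17.5 10. ]]]
[[ 550.5328832  -179.83967283   15.        ]]
[[ 459.1 -281.7   15. ]
 [ 551.3 -179.    15. ]
 [ 617.5 -321.1   15. ]]
[[ 486.2 -337.    24. ]
 [ 599.8 -179.1   24. ]
 [ 567.8 -332.6   24. ]]
```

```bash
python3 -c "
from h import *
go(550.3,-180.0,70,-0.02)"
```

```text
delta [-0.0957, 0.0724, 0.259] [0.0003, -0.0006, 0.0898]
```

```bash
python3 -m handwheel '[[-0.0957,0.0724,0.05,0,0,0.09,0.3],[-0.0957,0.0724,0.1,0,0,0.09,0.3],[-0.0957,0.0724,0.259,0,0,0.09,0.3],[-0.0957,0.0724,0.259,0,0,0.09,0.3],[-0.0957,0.0724,0.259,0,0,0.09,0.3],[-0.0957,0.0724,0.259,0,0,0.09,0.3],[-0.0957,0.0724,0.259,0,0,0.09,0.3],[-0.0957,0.0724,0.259,0,0,0.09,0.3]]'
cat > near.py <<'E'
from h import *
import sys
st=read_state(); c=cam('wrist',st); im,d=get_image('wrist'); cv2.imwrite('pics/'+sys.argv[1],im)
g=float(sys.argv[2]),float(sys.argv[3])
u,v=pix(c,[[*g,15]])[0]; print('exp px',u,v)
hsv=cv2.cvtColor(im,cv2.COLOR_BGR2HSV)
G=cv2.cvtColor(im,6); x0,y0=int(max(0,u-70)),int(max(0,v-70)); s=G[y0:y0+140,x0:x0+140]
cc=cv2.HoughCircles(s,cv2.HOUGH_GRADIENT,1,20,param1=80,param2=14,minRadius=12,maxRadius=45)
if cc is not None:
    for q in cc[0][:4]: print(q, ray(c,[q[:2]+[x0,y0]],15).round(1))
print(st['position'])
E
python3 near.py w5.png 550.3 -180; python3 -c "
from h import *
go(550.3,-180.0,3,-0.02)"
```

```text
clock: 19.58
position: [552.5, -181.6, 73.7]
ee_rot: [0.011, 1.0, -0.0, 0.003]
contact_force: [-0.5, 0.1, 0.5]
gripper_width: 55.8
grasp_force: 0.0
exp px 281.345714717601 225.8852481237835
[71.5 69.5 22.4] [[ 549.4 -179.2   15. ]]
[ 552.53175445 -181.64633877   73.748822  ]
delta [0.0023, 0.0017, 0.0705] [-0.0004, 0.0059, -0.002]
```

View pics/w5.png

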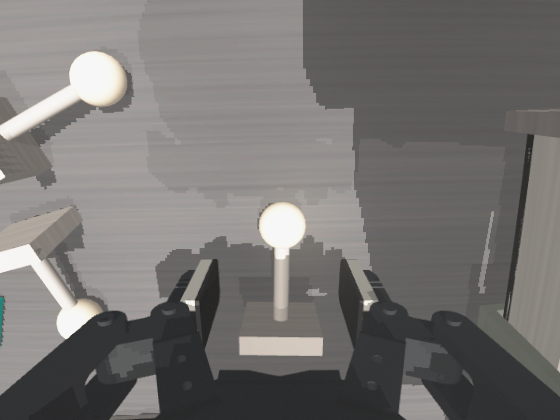

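The ball is at (282,225), with the stem running straight down the image between the fingers.

```bash
python3 -m handwheel '[[0.0027,0.002,0.03,0,0,0,0.3],[0.0027,0.002,0.055,0,0,0,0.3],[0.0027,0.002,0.070,0,0,0,0.3],[0.0027,0.002,0.070,0,0,0,0.1],[0.0027,0.002,0.070,0,0,0,-0.1],[0.0027,0.002,0.070,0,0,0,-0.3],[0.0027,0.002,0.070,0,0,0,-0.4],[0.0027,0.002,0.070,0,0,0,-0.4]]'
```

```text
clock: 20.62
position: [548.7, -179.5, 1.7]
ee_rot: [0.011, 1.0, -0.0, 0.001]
contact_force: [-1.7, 0.4, 7.0]
gripper_width: 27.1
grasp_force: 58.6
```

```bash
python3 -m handwheel '[[0,0,-0.01,0,0,0,-0.4],[0,0,-0.03,0,0,0,-0.4],[0,0,-0.055,0,0,0,-0.4],[0,0,-0.08,0,0,0,-0.4],[0,0,-0.105,0,0,0,-0.4],[0,0,-0.13,0,0,0,-0.4],[0,0,-0.155,0,0,0,-0.4],[0,0,-0.18,0,0,0,-0.4],[0,0,-0.18,0,0,0,-0.4],[0,0,-0.18,0,0,0,-0.4]]'
python3 dial.py w6.png;  python3 - <<'E'
from h import *
go(*s2w(-185,-90),235)
a=cv2.imread('pics/w6.png')
im,d=get_image('side'); c=cam('side'); u,v=pix(c,[[549,-180,190]])[0].astype(int); print(u,v)
b=cv2.resize(im[max(0,v-60):v+90,max(0,u-90):u+90],(504,420)); cv2.imwrite('pics/c3.png',cv2.resize(np.hstack([a,b]),(800,316)))
E
```

```text
clock: 21.88
position: [546.5, -179.0, 178.8]
ee_rot: [0.011, 1.0, 0.001, -0.002]
contact_force: [0.0, 0.4, -4.2]
gripper_width: 27.0
grasp_force: 59.2
[ 546.53588915 -179.03907812  178.76447198]
delta [-0.0006, 0.2121, -0.0563] [0.0011, -0.0037, -0.0899]
244 234
```

View pics/c3.png

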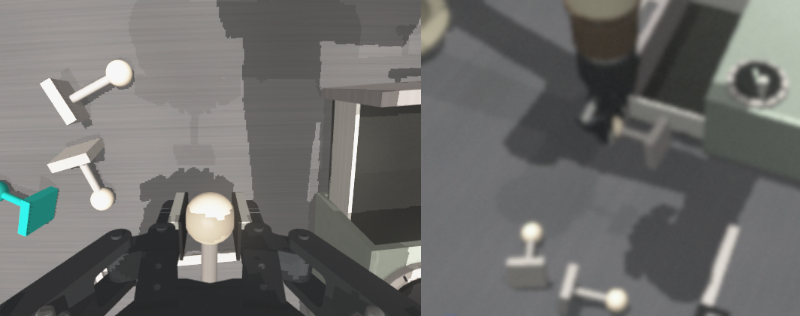

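It lifted, but the stem is still horizontal because the grip is too tight (foot at (655,140) in the side crop). I'll lower it so the foot just clears the bench, then ease the grip.

```bash
python3 -m handwheel '[[0,0,0.03,0,0,0,-0.4],[0,0,0.06,0,0,0,-0.4],[0,0,0.09,0,0,0,-0.4],[0,0,0.1,0,0,0,-0.4],[0,0,0.1,0,0,0,-0.38],[0,0,0.1,0,0,0,-0.38]]'
python3 -m handwheel '[[0,0,0,0,0,0,-0.37],[0,0,0,0,0,0,-0.37]]'
python3 -m handwheel '[[0,0,0,0,0,0,-0.36],[0,0,0,0,0,0,-0.36]]'
python3 -m handwheel '[[0,0,0,0,0,0,-0.35],[0,0,0,0,0,0,-0.35]]'
```

```text
clock: 22.72
position: [548.9, -179.5, 81.5]
ee_rot: [0.011, 1.0, -0.0, 0.001]
contact_force: [-0.2, -0.4, -2.4]
gripper_width: 27.2
grasp_force: 59.2
clock: 22.98
position: [548.2, -179.4, 81.1]
ee_rot: [0.011, 1.0, -0.0, 0.001]
contact_force: [-0.3, -0.1, -2.6]
gripper_width: 27.0
grasp_force: 53.4
clock: 23.22
position: [547.9, -179.4, 80.4]
ee_rot: [0.011, 1.0, -0.0, 0.0]
contact_force: [-0.3, -0.1, -2.7]
gripper_width: 27.2
grasp_force: 42.8
clock: 23.48
position: [548.0, -179.4, 80.4]
ee_rot: [0.011, 1.0, -0.0, 0.0]
contact_force: [0.7, 0.7, -2.8]
gripper_width: 27.7
grasp_force: 32.5
```

```bash
T='from h import *
s=read_state();print(s["wrist_torque"].round(3),s["contact_force"].round(2))'
python3 -c "$T"; python3 -m handwheel '[[0,0,0,0,0,0,-0.34],[0,0,0,0,0,0,-0.34]]' | tail -2; python3 -c "$T"
python3 -m handwheel '[[0,0,0,0,0,0,-0.33],[0,0,0,0,0,0,-0.33],[0,0,0,0,0,0,-0.33]]' | tail -2; python3 -c "$T"
```

```text
[0.022 0.074 0.046] [ 0.65  0.67 -2.76]
gripper_width: 28.3
grasp_force: 22.6
[ 0.003  0.424 -0.005] [-0.85 -0.52 -2.82]
gripper_width: 28.5
grasp_force: 14.8
[ 0.014 -0.084  0.03 ] [-0.43 -0.43 -2.82]
```

```bash
cat > foot.py <<'E'
from h import *
import sys
# is there something (by depth) at given world points? args: x y z triples ; print world z map along the stem candidates
def probe(pts,name='side'):
    im,d=get_image(name); c=cam(name)
    for p in pts:
        u,v=pix(c,[p])[0]; U,V=int(round(u)),int(round(v)); w=dep(c,[[U,V]],d)[0]; print(p,'px',U,V,'bgr',im[V,U].tolist(),'hit',w.round())
if __name__=='__main__':
    a=list(map(float,sys.argv[1:])); probe([a[i:i+3] for i in range(0,len(a),3)])
E
python3 foot.py 613 -180 92 590 -180 92 548 -180 55 548 -180 26 565 -180 26 530 -200 26; python3 -c "
from h import *
s=read_state();print(s['wrist_torque'].round(3),s['position'])"
```

```text
[613.0, -180.0, 92.0] px 266 262 bgr [110, 109, 106] hit [ 588. -124.   -1.]
[590.0, -180.0, 92.0] px 259 259 bgr [95, 93, 92] hit [ 560. -120.   -5.]
[548.0, -180.0, 55.0] px 247 261 bgr [106, 109, 110] hit [ 561. -200.   90.]
[548.0, -180.0, 26.0] px 247 266 bgr [115, 119, 121] hit [ 550. -184.   35.]
[565.0, -180.0, 26.0] px 252 268 bgr [125, 130, 133] hit [ 565. -178.   25.]
[530.0, -200.0, 26.0] px 239 269 bgr [181, 186, 191] hit [ 528. -196.   21.]
[ 0.009  0.039 -0.041] [ 548.00228735 -179.39564368   80.40082485]
```

The probe shows the foot now hangs below the ball. Re-tightening and carrying it to the drawer.

```bash
python3 -m handwheel '[[0,0,0,0,0,0,-0.4],[0,0,-0.04,0,0,0,-0.4],[0,0,-0.09,0,0,0,-0.4],[0,0,-0.15,0,0,0,-0.4],[0.001,0.05,-0.155,0,0,-0.03,-0.4],[0.001,0.1,-0.155,0,0,-0.06,-0.4],[0.001,0.15,-0.155,0,0,-0.09,-0.4],[0.001,0.19,-0.155,0,0,-0.09,-0.4],[0.001,0.212,-0.155,0,0,-0.09,-0.4],[0.001,0.212,-0.155,0,0,-0.09,-0.4]]'
python3 -c "
from h import *
go(*s2w(-185,-90),90); s=read_state(); print(w2s(s['position']))"
```

```text
clock: 25.4
position: [551.4, 34.0, 235.2]
ee_rot: [-0.035, 0.999, 0.0, -0.0]
contact_force: [-0.5, -0.6, -1.9]
gripper_width: 27.0
grasp_force: 58.3
delta [-0.0007, -0.0012, 0.1452] [0.0002, -0.0001, 0.0032]
[-185.68281104  -88.81762528]
```

```bash
python3 -m handwheel '[[-0.0007,-0.0012,0.04,0,0,0,-0.4],[-0.0007,-0.0012,0.08,0,0,0,-0.4],[-0.0007,-0.0012,0.11,0,0,0,-0.4],[-0.0007,-0.0012,0.135,0,0,0,-0.4],[-0.0007,-0.0012,0.147,0,0,0,-0.4],[-0.0007,-0.0012,0.152,0,0,0,-0.4],[-0.0007,-0.0012,0.152,0,0,0,-0.4]]'
python3 -m handwheel '[[0,0,0.002,0,0,0,-0.4],[0,0,0.002,0,0,0,-0.4]]'
```

```text
clock: 26.28
position: [553.3, 31.1, 84.6]
ee_rot: [-0.034, 0.999, -0.0, 0.001]
contact_force: [-0.6, -2.0, 1.1]
gripper_width: 26.6
grasp_force: 58.6
clock: 26.52
position: [554.7, 31.3, 84.1]
ee_rot: [-0.035, 0.999, -0.0, 0.003]
contact_force: [1.3, -3.7, 6.9]
gripper_width: 27.1
grasp_force: 59.2
```

```bash
python3 -m handwheel '[[0,0,0,0,0,0,-0.36],[0,0,0,0,0,0,-0.34],[0,0,0,0,0,0,-0.33],[0,0,0,0,0,0,-0.33],[0,0,0.001,0,0,0,-0.32],[0,0,0.002,0,0,0,-0.32],[0,0,0.002,0,0,0,-0.32]]'; python3 -c "
from h import *
s=read_state(); print(w2s(s['position']),s['position'])"
python3 foot.py 553 31 106 553 31 60 553 31 30 575 31 30 
```

```text
clock: 27.4
position: [556.6, 32.0, 83.0]
ee_rot: [-0.035, 0.999, 0.0, 0.005]
contact_force: [3.1, -2.2, 7.8]
gripper_width: 29.5
grasp_force: 8.6
[-180.68088032  -91.20546462] [556.55132448  31.96777369  82.96557662]
[553.0, 31.0, 106.0] px 276 205 bgr [50, 51, 50] hit [571. -11. 155.]
[553.0, 31.0, 60.0] px 276 214 bgr [80, 81, 83] hit [566.   3.  94.]
[553.0, 31.0, 30.0] px 276 219 bgr [118, 122, 127] hit [556.  26.  39.]
[575.0, 31.0, 30.0] px 282 221 bgr [123, 128, 131] hit [574.  37.  26.]
```

```bash
python3 - <<'E'
from h import *
a,_=get_image('wrist'); b,_=get_image('side'); t,_=get_image('top')
a=cv2.resize(a[150:420,140:420],(400,386)); b=cv2.resize(b[165:255,225:325],(400,360),interpolation=cv2.INTER_CUBIC)
h=np.zeros((386,400,3),np.uint8); h[:360]=b
cv2.imwrite('pics/c4.png',np.hstack([a,h]))
E
```

```text
(no output)
```

View pics/c4.png

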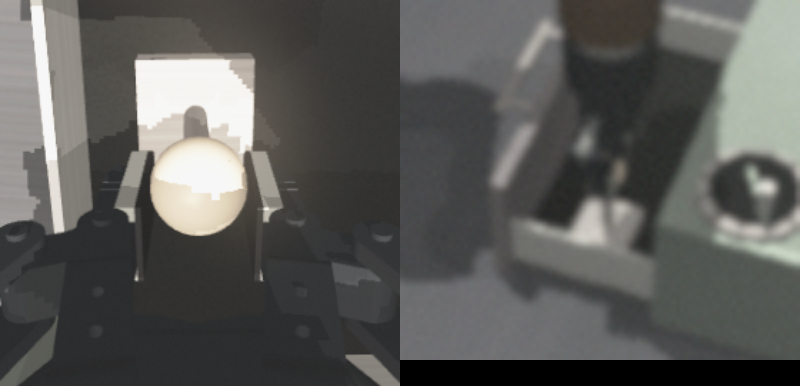

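The wrist view shows the foot (195,105) nearly under the ball (198,187), flat on the drawer floor or very slightly tilted. Releasing gently.

```bash
python3 -m handwheel '[[0,0,0,0,0,0,-0.31],[0,0,0,0,0,0,-0.3],[0,0,0,0,0,0,-0.28],[0,0,0,0,0,0,-0.2],[0,0,0,0,0,0,0],[0,0,0,0,0,0,0.2],[0,0,-0.02,0,0,0,0.2],[0,0,-0.06,0,0,0,0.2],[0,0,-0.12,0,0,0,0.2],[0,0,-0.15,0,0,0,0.2]]'
cat > ballpos.py <<'E'
from h import *
import sys
# wrist view: find ball near world point at height z, report ray position + depth-based top height
def run(x,y,z,win=60):
    st=read_state(); c=cam('wrist',st); im,d=get_image('wrist'); u,v=pix(c,[[x,y,z]])[0]; print('exp',u.round(),v.round(),'tcp',st['position'].round(1))
    G=cv2.cvtColor(im,6); x0,y0=int(max(0,u-win)),int(max(0,v-win)); s=G[y0:y0+2*win,x0:x0+2*win]
    cc=cv2.HoughCircles(s,cv2.HOUGH_GRADIENT,1,20,param1=80,param2=14,minRadius=7,maxRadius=45)
    for q in (cc[0][:3] if cc is not None else []):
        p=q[:2]+[x0,y0]; ip=np.round(p).astype(int); t=dep(c,[ip],d)[0]; r=ray(c,[p],z)[0]
        print('circle',p,q[2],'bgr',im[ip[1],ip[0]].tolist(),'ray',r.round(1),'safe',w2s(r).round(1),'surf',t.round(1))
run(*map(float,sys.argv[1:]))
E
python3 ballpos.py 553 31 93
```

```text
clock: 28.85
position: [553.4, 31.7, 232.9]
ee_rot: [-0.034, 0.999, 0.001, 0.002]
contact_force: [-0.0, 0.0, -0.4]
gripper_width: 51.6
grasp_force: 0.0
exp 278.0 196.0 tcp [553.4  31.7 232.9]
circle [276.5 198.5] 16.7 bgr [247, 247, 247] ray [555.4  30.1  93. ] safe [-182.  -93.] surf [550.8  29.4 108.3]
circle [256.5 187.5] 37.8 bgr [242, 244, 246] ray [546.7  12.2  93. ] safe [-191.8 -110.3] surf [562.7   8.5  30. ]
circle [267.5 168.5] 17.2 bgr [232, 238, 243] ray [529.5  20.7  93. ] safe [-208.4 -100.7] surf [540.6  19.9  29.8]
```

Sphere 1 is standing: ball top at z=108.3 and foot top at 30, both matching. On to the sphere at (459,-282).

```bash
python3 -c "
from h import *
go(458.7,-282.4,80,-1.10)"
```

```text
delta [0.1195, -0.307, 0.1547] [0.0074, 0.0092, 1.1689]
```

```bash
python3 -m handwheel '[[0,-0.06,0,0,0,0.15,0.3],[0.03,-0.12,0,0,0,0.33,0.3],[0.06,-0.18,0,0,0,0.5,0.3],[0.09,-0.24,0,0,0,0.68,0.3],[0.12,-0.29,0.02,0,0,0.85,0.3],[0.1195,-0.307,0.05,0,0,1.0,0.3],[0.1195,-0.307,0.09,0,0,1.17,0.3],[0.1195,-0.307,0.13,0,0,1.17,0.3],[0.1195,-0.307,0.15,0,0,1.17,0.3],[0.1195,-0.307,0.15,0,0,1.17,0.3]]'
cat > stem.py <<'E'
from h import *
import sys
# ball + stem direction from the wrist view: ball by Hough near expectation, stem/foot from bright low-saturation mask by depth height
x,y=map(float,sys.argv[1:3]); st=read_state(); c=cam('wrist',st); im,d=get_image('wrist'); print('tcp',st['position'].round(1))
u,v=pix(c,[[x,y,15]])[0]; G=cv2.cvtColor(im,6); w=70; x0,y0=int(max(0,u-w)),int(max(0,v-w))
cc=cv2.HoughCircles(G[y0:y0+2*w,x0:x0+2*w],cv2.HOUGH_GRADIENT,1,30,param1=80,param2=14,minRadius=14,maxRadius=35)
for q in (cc[0][:3] if cc is not None else []):
    p=q[:2]+[x0,y0]; ip=np.round(p).astype(int); b=ray(c,[p],15)[0]; print('ball',p,q[2],im[ip[1],ip[0]].tolist(),b.round(1),'surf',dep(c,[ip],d)[0].round(1))
    vv,uu=np.mgrid[0:420,0:560]; P=dep(c,np.c_[uu.ravel(),vv.ravel()],d); r=np.hypot(*(P[:,:2]-b[:2]).T); hs=cv2.cvtColor(im,cv2.COLOR_BGR2HSV).reshape(-1,3)
    m=(r>20)&(r<52)&(P[:,2]>12)&(P[:,2]<36)&(hs[:,2]>60)
    if m.sum()>10:
        D=P[m,:2]-b[:2]; a=np.arctan2(D[:,1],D[:,0]); print('stem dir',np.angle(np.exp(1j*a).mean()),'n',m.sum(),'spread',abs(np.exp(1j*a).mean()).round(3))
E
python3 stem.py 458.7 -282.4; python3 -c "
from h import *
go(458.7,-282.4,3,-1.10)"
```

```text
clock: 30.15
position: [452.5, -282.5, 77.5]
ee_rot: [0.524, 0.852, -0.001, -0.002]
contact_force: [0.2, 0.9, -0.1]
gripper_width: 55.3
grasp_force: 0.0
tcp [ 452.5 -282.5   77.5]
ball [236.5 253.5] 22.9 [202, 223, 233] [ 435.1 -311.9   15. ] surf [ 433.9 -305.6   29.5]
stem dir -0.9452505811563634 n 650 spread 0.996
delta [-0.0019, 0.0048, 0.0759] [-0.0012, -0.0009, -0.002]
```

The ball is now at (435,-312), 38 mm away from the earlier fix, so it was knocked aside. Re-aligning over it.

```bash
python3 -c "
from h import *
go(435.1,-311.9,79,-0.945)"
```

```text
delta [-0.0175, -0.0297, -0.0001] [-0.0012, -0.001, -0.157]
```

```bash
python3 -m handwheel '[[-0.0175,-0.0297,0,0,0,-0.157,0.3],[-0.0175,-0.0297,0,0,0,-0.157,0.3],[-0.0175,-0.0297,0,0,0,-0.157,0.3],[-0.0175,-0.0297,0,0,0,-0.157,0.3],[-0.0175,-0.0297,0,0,0,-0.157,0.3]]'
python3 stem.py 435.1 -311.9; python3 -c "
from h import *
go(435.1,-311.9,3,-0.945)"
```

```text
clock: 30.82
position: [435.7, -311.6, 79.6]
ee_rot: [0.455, 0.891, 0.0, 0.0]
contact_force: [-0.7, -0.4, -0.6]
gripper_width: 55.7
grasp_force: 0.0
tcp [ 435.7 -311.6   79.6]
ball [278.5 226.5] 22.1 [247, 247, 247] [ 435.4 -312.    15. ] surf [ 431.7 -307.4   30.3]
stem dir -0.9750323888513767 n 696 spread 0.996
delta [0.0001, -0.0006, 0.0764] [0.0001, 0.0002, 0.0003]
```

```bash
python3 -m handwheel '[[0,-0.0006,0.03,0,0,0.02,0.3],[0,-0.0006,0.06,0,0,0.02,0.3],[0,-0.0006,0.076,0,0,0.02,0.3],[0,-0.0006,0.076,0,0,0.02,0.1],[0,-0.0006,0.076,0,0,0.02,-0.1],[0,-0.0006,0.076,0,0,0.02,-0.3],[0,-0.0006,0.076,0,0,0.02,-0.38],[0,-0.0006,0.076,0,0,0.02,-0.38]]'
python3 -m handwheel '[[0,0,-0.01,0,0,0,-0.38],[0,0,-0.03,0,0,0,-0.38],[0,0,-0.055,0,0,0,-0.38],[0,0,-0.08,0,0,0,-0.38],[0,0,-0.085,0,0,0,-0.36],[0,0,-0.085,0,0,0,-0.345],[0,0,-0.085,0,0,0,-0.335],[0,0,-0.085,0,0,0,-0.33],[0,0,-0.085,0,0,0,-0.33],[0,0,-0.085,0,0,0,-0.33]]'
python3 foot.py 471 -363 100 435 -312 60  435 -312 40 435 -312 25 450 -335 25; python3 -c "
from h import *
go(*s2w(-185,0),235)"
```

```text
clock: 31.88
position: [435.7, -312.6, 4.5]
ee_rot: [0.464, 0.886, 0.0, 0.001]
contact_force: [-0.1, 1.1, 6.0]
gripper_width: 27.4
grasp_force: 43.8
clock: 33.12
position: [435.3, -312.5, 88.3]
ee_rot: [0.464, 0.886, -0.0, 0.0]
contact_force: [0.2, -0.4, -2.3]
gripper_width: 28.7
grasp_force: 13.6
[471.0, -363.0, 100.0] px 191 293 bgr [123, 125, 127] hit [ 438. -332.   26.]
[435.0, -312.0, 60.0] px 192 281 bgr [103, 106, 109] hit [ 437. -314.   66.]
[435.0, -312.0, 40.0] px 193 285 bgr [105, 108, 110] hit [ 437. -315.   44.]
[435.0, -312.0, 25.0] px 194 287 bgr [108, 112, 114] hit [ 437. -313.   30.]
[450.0, -335.0, 25.0] px 194 295 bgr [92, 94, 96] hit [ 446. -330.   17.]
delta [0.2946, 0.339, -0.1468] [-0.0001, 0.0011, -1.0322]
```

```bash
python3 -m handwheel '[[0,0,0,0,0,0,-0.4],[0,0,-0.05,0,0,0,-0.4],[0,0,-0.1,0,0,0,-0.4],[0.03,0.034,-0.147,0,0,-0.1,-0.4],[0.06,0.07,-0.147,0,0,-0.25,-0.4],[0.1,0.115,-0.147,0,0,-0.4,-0.4],[0.14,0.161,-0.147,0,0,-0.55,-0.4],[0.18,0.207,-0.147,0,0,-0.7,-0.4],[0.22,0.253,-0.147,0,0,-0.85,-0.4],[0.25,0.288,-0.147,0,0,-1.0,-0.4]]'
python3 -c "
from h import *
go(*s2w(-185,0),235)"
```

```text
clock: 34.42
position: [529.4, 59.6, 235.4]
ee_rot: [-0.021, 1.0, 0.0, 0.0]
contact_force: [0.2, -0.6, -3.2]
gripper_width: 26.8
grasp_force: 53.5
delta [-0.0193, 0.0623, 0.0004] [0.0004, 0.0003, -0.026]
```

```bash
python3 -m handwheel '[[-0.01,0.03,0,0,0,-0.026,-0.4],[-0.0193,0.0623,0,0,0,-0.026,-0.4],[-0.0193,0.0623,0,0,0,-0.026,-0.4],[-0.0193,0.0623,0,0,0,-0.026,-0.4],[-0.0193,0.0623,0.04,0,0,-0.026,-0.4],[-0.0193,0.0623,0.08,0,0,-0.026,-0.4],[-0.0193,0.0623,0.11,0,0,-0.026,-0.4],[-0.0193,0.0623,0.13,0,0,-0.026,-0.4],[-0.0193,0.0623,0.142,0,0,-0.026,-0.4],[-0.0193,0.0623,0.145,0,0,-0.026,-0.4]]'
python3 -m handwheel '[[0,0,0,0,0,0,-0.37],[0,0,0,0,0,0,-0.35],[0,0,0,0,0,0,-0.335],[0,0,0,0,0,0,-0.33],[0,0,0,0,0,0,-0.33],[0,0,0,0,0,0,-0.33]]'
python3 -c "
from h import *
s=read_state(); print(w2s(s['position']))"
```

```text
clock: 35.67
position: [546.3, 119.4, 90.1]
ee_rot: [-0.03, 1.0, -0.0, -0.0]
contact_force: [-1.3, -0.5, -1.3]
gripper_width: 26.9
grasp_force: 53.6
clock: 36.42
position: [546.4, 120.1, 90.3]
ee_rot: [-0.03, 1.0, 0.0, 0.0]
contact_force: [0.2, 0.0, -2.5]
gripper_width: 28.8
grasp_force: 13.6
[-184.88374351   -2.5613563 ]
```

```bash
python3 -m handwheel '[[0,0,0.003,0,0,0,-0.33],[0,0,0.005,0,0,0,-0.33],[0,0,0.006,0,0,0,-0.33],[0,0,0.006,0,0,0,-0.33]]' | sed -n '2p;4p;6p'
python3 -m handwheel '[[0,0,0.001,0,0,0,-0.325],[0,0,0.0015,0,0,0,-0.325],[0,0,0.0015,0,0,0,-0.325]]'
```

```text
position: [549.4, 120.2, 88.2]
contact_force: [-0.6, -3.5, 12.6]
grasp_force: 14.4
clock: 37.3
position: [549.9, 120.3, 87.5]
ee_rot: [-0.032, 0.999, 0.0, 0.004]
contact_force: [-1.0, -3.9, 16.2]
gripper_width: 28.8
grasp_force: 11.5
```

```bash
python3 -m handwheel '[[0,0,0,0,0,0,-0.32],[0,0,0,0,0,0,-0.31],[0,0,0,0,0,0,-0.3],[0,0,0,0,0,0,-0.28],[0,0,0,0,0,0,-0.1],[0,0,0,0,0,0,0.2],[0,0,-0.02,0,0,0,0.2],[0,0,-0.06,0,0,0,0.2],[0,0,-0.12,0,0,0,0.2],[0,0,-0.15,0,0,0,0.2]]'
python3 ballpos.py 548 120 93; python3 -c "
from h import *
go(617,-325,85,0.24+3.1416-6.2832)
go(617,-325,85,0.24)"
```

```text
clock: 38.55
position: [547.5, 120.5, 236.4]
ee_rot: [-0.031, 1.0, 0.001, 0.002]
contact_force: [0.4, 0.9, -0.8]
gripper_width: 51.3
grasp_force: 0.0
exp 278.0 196.0 tcp [547.5 120.5 236.4]
circle [278.5 194.5] 17.2 bgr [247, 247, 247] ray [546.6 120.5  93. ] safe [-184.6   -2.2] surf [542.1 119.8 109. ]
circle [270.5 165.5] 16.6 bgr [152, 161, 169] ray [521.4 112.1  93. ] safe [-210.4   -8.9] surf [532.8 110.8  30.6]
circle [232.5 186.5] 33.0 bgr [72, 76, 80] ray [541.9  79.9  93. ] safe [-192.1  -42.4] surf [559.7  70.   18.3]
delta [-0.0385, -0.4497, 0.1541] [0.0164, -0.0025, 2.9635]
delta [-0.0385, -0.4497, 0.1541] [0.0017, 0.0111, -0.1781]
```

```bash
python3 -m handwheel '[[0,-0.06,0,0,0,0,0.3],[0,-0.12,0,0,0,0,0.3],[-0.01,-0.18,0,0,0,0,0.3],[-0.02,-0.24,0,0,0,-0.1,0.3],[-0.03,-0.3,0,0,0,-0.178,0.3],[-0.0385,-0.36,0,0,0,-0.178,0.3],[-0.0385,-0.41,0.02,0,0,-0.178,0.3],[-0.0385,-0.4497,0.06,0,0,-0.178,0.3],[-0.0385,-0.4497,0.11,0,0,-0.178,0.3],[-0.0385,-0.4497,0.15,0,0,-0.178,0.3]]' | sed -n 1,2p
python3 -m handwheel '[[0,0,0,0,0,0,0.3],[0,0,0,0,0,0,0.3]]' | sed -n 1,2p
python3 stem.py 617 -325
```

```text
clock: 39.85
position: [610.9, -326.9, 79.6]
clock: 40.1
position: [613.4, -326.8, 84.5]
tcp [ 613.4 -326.8   84.5]
ball [279.5 232.5] 21.8 [247, 247, 247] [ 619.2 -324.9   15. ] surf [ 613.8 -325.9   28.5]
stem dir -2.868486098113274 n 763 spread 0.996
```

```bash
python3 -c "
from h import *
go(619,-325,3.5,0.265)"
```

```text
delta [-0.0052, 0.0008, 0.0818] [-0.0027, 0.0033, -0.0253]
```

```bash
python3 -m handwheel '[[-0.0052,0.0008,0.03,0,0,-0.025,0.3],[-0.0052,0.0008,0.06,0,0,-0.025,0.3],[-0.0052,0.0008,0.081,0,0,-0.025,0.3],[-0.0052,0.0008,0.081,0,0,-0.025,0.1],[-0.0052,0.0008,0.081,0,0,-0.025,-0.1],[-0.0052,0.0008,0.081,0,0,-0.025,-0.3],[-0.0052,0.0008,0.081,0,0,-0.025,-0.38],[-0.0052,0.0008,0.081,0,0,-0.025,-0.38]]'
python3 -m handwheel '[[0,0,-0.01,0,0,0,-0.38],[0,0,-0.03,0,0,0,-0.38],[0,0,-0.055,0,0,0,-0.38],[0,0,-0.08,0,0,0,-0.38],[0,0,-0.085,0,0,0,-0.36],[0,0,-0.085,0,0,0,-0.345],[0,0,-0.085,0,0,0,-0.335],[0,0,-0.085,0,0,0,-0.33],[0,0,-0.085,0,0,0,-0.33],[0,0,-0.085,0,0,0,-0.33]]'
python3 foot.py 560 -341 95 619 -325 60  619 -325 40 619 -325 25 600 -345 25; python3 -c "
from h import *
go(*s2w(-185,90),235)"
```

```text
clock: 41.15
position: [618.6, -324.9, 4.3]
ee_rot: [-0.132, 0.991, -0.001, 0.002]
contact_force: [-0.6, 0.3, 6.6]
gripper_width: 27.4
grasp_force: 44.0
clock: 42.4
position: [616.4, -324.3, 86.3]
ee_rot: [-0.132, 0.991, 0.0, -0.001]
contact_force: [-1.3, 0.0, -2.8]
gripper_width: 28.5
grasp_force: 13.5
[560.0, -341.0, 95.0] px 224 299 bgr [103, 102, 100] hit [ 528. -297.   -1.]
[619.0, -325.0, 60.0] px 246 308 bgr [85, 89, 90] hit [ 641. -360.  138.]
[619.0, -325.0, 40.0] px 246 312 bgr [96, 96, 99] hit [ 620. -328.   44.]
[619.0, -325.0, 25.0] px 246 314 bgr [112, 115, 119] hit [ 619. -327.   28.]
[600.0, -345.0, 25.0] px 237 317 bgr [184, 190, 195] hit [ 599. -345.   27.]
delta [-0.066, 0.5383, -0.1483] [0.0006, -0.0015, 0.1965]
```

```bash
python3 -m handwheel '[[0,0,0,0,0,0,-0.4],[0,0,-0.05,0,0,0,-0.4],[0,0,-0.1,0,0,0,-0.4],[0,0.04,-0.148,0,0,0.05,-0.4],[0,0.09,-0.148,0,0,0.1,-0.4],[-0.01,0.15,-0.148,0,0,0.15,-0.4],[-0.025,0.21,-0.148,0,0,0.197,-0.4],[-0.033,0.27,-0.148,0,0,0.197,-0.4],[-0.04,0.33,-0.148,0,0,0.197,-0.4],[-0.046,0.38,-0.148,0,0,0.197,-0.4]]'
python3 -c "
from h import *
go(*s2w(-185,90),235)"
```

```text
clock: 43.7
position: [561.7, 56.6, 235.3]
ee_rot: [-0.034, 0.999, 0.0, 0.0]
contact_force: [0.5, -0.6, -3.0]
gripper_width: 26.5
grasp_force: 53.0
delta [0.011, 0.157, 0.0003] [0.0005, 0.0009, 0.0005]
```

```bash
python3 -m handwheel '[[0.004,0.05,0,0,0,0,-0.4],[0.008,0.1,0,0,0,0,-0.4],[0.011,0.14,0,0,0,0,-0.4],[0.011,0.157,0,0,0,0,-0.4],[0.011,0.157,0,0,0,0,-0.4],[0.011,0.157,0.04,0,0,0,-0.4],[0.011,0.157,0.08,0,0,0,-0.4],[0.011,0.157,0.11,0,0,0,-0.4],[0.011,0.157,0.13,0,0,0,-0.4],[0.011,0.157,0.142,0,0,0,-0.4]]' | sed -n '2p;4p;6p'
python3 -m handwheel '[[0,0,0.001,0,0,0,-0.37],[0,0,0.001,0,0,0,-0.35],[0,0,0.001,0,0,0,-0.335],[0,0,0.002,0,0,0,-0.33],[0,0,0.002,0,0,0,-0.33]]'| sed -n '2p;4p;6p'
python3 -m handwheel '[[0,0,0.002,0,0,0,-0.33],[0,0,0.003,0,0,0,-0.33],[0,0,0.003,0,0,0,-0.33]]'| sed -n '2p;4p;6p'
```

```text
position: [540.9, 208.8, 91.9]
contact_force: [0.2, -0.2, -4.2]
grasp_force: 53.0
position: [540.9, 210.4, 91.0]
contact_force: [0.1, -0.8, -3.0]
grasp_force: 13.5
position: [542.2, 210.9, 88.9]
contact_force: [0.6, -0.5, 2.4]
grasp_force: 13.8
```

```bash
python3 -m handwheel '[[0,0,0.001,0,0,0,-0.33],[0,0,0.002,0,0,0,-0.325],[0,0,0.002,0,0,0,-0.325]]'| sed -n '2p;4p;6p'
python3 -m handwheel '[[0,0,0,0,0,0,-0.32],[0,0,0,0,0,0,-0.31],[0,0,0,0,0,0,-0.3],[0,0,0,0,0,0,-0.28],[0,0,0,0,0,0,-0.1],[0,0,0,0,0,0,0.2],[0,0,-0.02,0,0,0,0.2],[0,0,-0.06,0,0,0,0.2],[0,0,-0.12,0,0,0,0.2],[0,0,-0.15,0,0,0,0.2]]'| sed -n '2p;4p;6p'
python3 ballpos.py 541 211 93; python3 -c "
from h import *
go(*s2w(-240,0),330)"
```

```text
position: [542.4, 210.9, 88.5]
contact_force: [-0.6, -0.5, 11.1]
grasp_force: 11.1
position: [541.8, 210.7, 239.4]
contact_force: [0.3, 0.7, -0.6]
grasp_force: 0.0
exp 279.0 194.0 tcp [541.8 210.7 239.4]
circle [278.5 198.5] 16.5 bgr [247, 247, 247] ray [545.4 211.1  93. ] safe [-179.8   88.2] surf [540.9 210.3 107.9]
delta [0.0573, -0.0882, -0.088] [0.004, 0.0101, 0.0005]
```

```bash
python3 -m handwheel '[[0.03,-0.04,-0.04,0,0,0,-1],[0.0573,-0.088,-0.088,0,0,0,-1],[0.0573,-0.088,-0.088,0,0,0,-1],[0.0573,-0.088,-0.088,0,0,0,-1],[0.0573,-0.088,-0.088,0,0,0,-1],[0.0573,-0.088,-0.088,0,0,0,-1]]' | sed -n 2p
python3 - <<'E'
from h import *
st=read_state(); c=cam('wrist',st); im,d=get_image('wrist'); cv2.imwrite('pics/w7.png',im); print(st['position'])
vv,uu=np.mgrid[0:420,0:560]; P=dep(c,np.c_[uu.ravel(),vv.ravel()],d); S=w2s(P); z=P[:,2]
for x,y in ((-182,-93),(-184.6,-2),(-182,89)):
    r=np.hypot(S[:,0]-x,S[:,1]-y)
    b=(r<28)&(z>98)&(z<115); f=(r<45)&(z>27)&(z<34)
    print('ball',S[b].mean(0).round(1),z[b].max().round(1),b.sum(),'foot',np.percentile(S[f],[2,50,98],axis=0).round(1).tolist(),z[f].std().round(2),f.sum())
h=(abs(S[:,1])<35)&(S[:,0]<-265)&(z>90)&(z<104); print('bar',S[h].mean(0),np.percentile(S[h,0],[5,95]))
E
python3 -c "
from h import *
go(*s2w(-330,0),200)"
```

```text
position: [489.6, 119.3, 322.1]
[489.58717284 119.28614172 322.11585647]
ball [-178.6  -91.8] 109.2 402 foot [[-201.2, -116.5], [-182.9, -87.9], [-153.6, -69.2]] 0.91 997
ball [-188.1   -3. ] 109.3 432 foot [[-210.6, -27.5], [-193.6, -2.3], [-162.9, 21.0]] 0.88 981
ball [-182.6   86.8] 109.3 431 foot [[-205.3, 63.6], [-187.1, 82.1], [-158.0, 112.2]] 0.83 999
bar [-2.90064395e+02 -1.59504334e-01] [-295.09705718 -284.68587732]
delta [0.0881, -0.0002, 0.1226] [-0.0012, -0.0026, 0.0003]
```

View pics/w7.png

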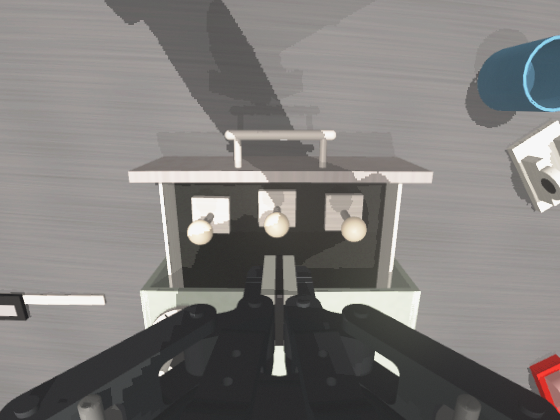

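All three spheres stand, with balls at (200,232), (277,225) and (353,230) over their feet. The bar is at safe x=-290, so the drawer is out 124 mm. I'll put the closed fingers into the gap and push on the panel.

```bash
python3 -c "
from h import *
go(*s2w(-271,0),84)"
```

```text
delta [0.0288, -0.0001, 0.2384] [-0.0012, -0.0026, 0.0003]
```

```bash
python3 -m handwheel '[[0.0288,0,0.05,0,0,0,-1],[0.0288,0,0.1,0,0,0,-1],[0.0288,0,0.14,0,0,0,-1],[0.0288,0,0.17,0,0,0,-1],[0.0288,0,0.19,0,0,0,-1],[0.0288,0,0.21,0,0,0,-1],[0.0288,0,0.225,0,0,0,-1],[0.0288,0,0.238,0,0,0,-1],[0.0288,0,0.238,0,0,0,-1]]'; python3 -c "
from h import *
s=read_state(); print(w2s(s['position']))"
```

```text
clock: 49.55
position: [460.3, 116.6, 84.6]
ee_rot: [-0.033, 0.999, -0.001, -0.001]
contact_force: [0.0, 0.1, -0.1]
gripper_width: 0.0
grasp_force: 0.0
[-271.03139623   -0.33476803]
```

```bash
python3 -m handwheel '[[-0.003,0,0,0,0,0,-1],[-0.007,0,0,0,0,0,-1],[-0.014,0,0,0,0,0,-1],[-0.023,0,0,0,0,0,-1],[-0.033,0,0,0,0,0,-1],[-0.044,0,0,0,0,0,-1],[-0.055,0,0,0,0,0,-1],[-0.066,0,0,0,0,0,-1],[-0.077,0,0,0,0,0,-1],[-0.088,0,0,0,0,0,-1]]' | sed -n '2p;4p'
python3 -m handwheel '[[-0.01,0,0,0,0,0,-1],[-0.018,0,0,0,0,0,-1],[-0.025,0,0,0,0,0,-1],[-0.031,0,0,0,0,0,-1],[-0.034,0,0,0,0,0,-1],[-0.036,0,0,0,0,0,-1],[-0.036,0,0,0,0,0,-1]]' | sed -n '2p;4p'; python3 -c "
from h import *
s=read_state(); print(w2s(s['position']))"
```

```text
position: [549.3, 122.6, 85.7]
contact_force: [-1.0, -0.8, 0.9]
position: [584.9, 125.2, 85.8]
contact_force: [-0.7, 0.2, 0.3]
[-1.46118015e+02 -7.41923830e-02]
```

```bash
python3 -m handwheel '[[-0.002,0,0,0,0,0,-1],[-0.003,0,0,0,0,0,-1],[-0.003,0,0,0,0,0,-1]]' | sed -n '2p;4p'; python3 -m handwheel '[[-0.002,0,0,0,0,0,-1],[-0.003,0,0,0,0,0,-1],[-0.003,0,0,0,0,0,-1]]' | sed -n '2p;4p'; python3 - <<'E'
from h import *
s=read_state(); print(w2s(s['position']))
st=read_state(); c=cam('wrist',st); im,d=get_image('wrist'); 
vv,uu=np.mgrid[0:420,0:560]; P=dep(c,np.c_[uu.ravel(),vv.ravel()],d); S=w2s(P); z=P[:,2]
h=(abs(abs(S[:,1])-43)<6)&(S[:,0]<-110)&(S[:,0]>-300)&(z>97)&(z<104); print('bar',S[h].mean(0),np.percentile(S[h,0],[5,95]),h.sum())
h=(abs(abs(S[:,1])-80)<20)&(S[:,0]<-110)&(S[:,0]>-300)&(z>116)&(z<124); print('panel top',S[h].mean(0),np.percentile(S[h,0],[5,95]),h.sum())
E
```

```text
position: [587.8, 125.4, 85.9]
contact_force: [-0.6, -0.0, -0.1]
position: [590.1, 125.5, 85.8]
contact_force: [-5.5, 1.3, 1.9]
[-140.90509941   -0.15920027]
bar [-153.87221266   -3.53616991] [-169.85338683 -130.94253211] 3194
panel top [-126.06131799    0.81788255] [-130.78667286 -118.51655033] 5149
```

The panel front is back at -131 with 5.5 N of reaction, so the drawer is shut. Backing off and going to the dial post.

```bash
python3 -m handwheel '[[0.005,0,0,0,0,0,-1],[0.005,0,0,0,0,0,-1],[0.005,0,-0.04,0,0,0,-1],[0.005,0,-0.09,0,0,0,-1],[0.005,0,-0.14,0,0,0,-1],[0.005,0,-0.14,0,0,0,-1]]' | sed -n '2p;4p'; python3 -c "
from h import *
go(*(s2w(*(w2s([685.2,24.8])+[14.2,-23.3]))),225)
go(*(s2w(*(w2s([685.2,24.8])+[14.2,-23.3]))),151)"
```

```text
position: [588.5, 125.9, 231.4]
contact_force: [-0.6, 0.2, -0.4]
delta [-0.1038, -0.1307, 0.0072] [0.0031, 0.0115, 0.0001]
delta [-0.103, -0.1309, 0.0812] [0.0031, 0.0115, 0.0001]
```

```bash
python3 -m handwheel '[[-0.1035,-0.131,0,0,0,0,-0.3],[-0.1035,-0.131,0,0,0,0,-0.3],[-0.1035,-0.131,0,0,0,0,-0.3],[-0.1035,-0.131,0,0,0,0,-0.3],[-0.1035,-0.131,0,0,0,0,-0.3],[-0.1035,-0.131,0,0,0,0,-0.3]]' | sed -n '2p;5p'; python3 ang.py new; python3 -c "
from h import *
go(700.9,2.5,151)"
```

```text
position: [697.0, 2.3, 225.9]
gripper_width: 29.7
line angle 1.0444937 mod pi; centroid 1.2435913 0.29487228
delta [-0.0038, -0.0002, 0.0752] [0.0001, 0.0003, 0.0012]
```

```bash
python3 -m handwheel '[[-0.0038,-0.0002,0.03,0,0,0,-0.3],[-0.0038,-0.0002,0.06,0,0,0,-0.3],[-0.0038,-0.0002,0.075,0,0,0,-0.3],[-0.0038,-0.0002,0.075,0,0,0,-0.3],[-0.0038,-0.0002,0.075,0,0,0,-0.7],[-0.0038,-0.0002,0.075,0,0,0,-1],[-0.0038,-0.0002,0.075,0,0,0,-1],[-0.0038,-0.0002,0.075,0,0,0,-1]]'; python3 ang.py new; python3 -c "
from h import *
s=read_state();print(w2s(s['position'])-w2s([685.2,24.8]))"
```

```text
clock: 55.02
position: [702.1, 1.9, 152.5]
ee_rot: [-0.034, 0.999, 0.0, 0.001]
contact_force: [-0.8, 3.7, 5.6]
gripper_width: 10.9
grasp_force: 59.0
line angle 1.0866797 mod pi; centroid 0.75 0.09294891
[ 15.37039763 -23.9308678 ]
```

```bash
python3 -m handwheel '[[0.0065,-0.0025,0,0,0,0,-1],[0.0135,-0.0036,0,0,0,0,-1],[0.027,0,0,0,0,0,-1],[0.0369,0.0099,0,0,0,0,-1],[0.0396,0.0164,0,0,0,0,-1],[0.0405,0.0234,0,0,0,0,-1],[0.0405,0.0234,0,0,0,0,-1],[0.0405,0.0234,0,0,0,0,-1],[0.0405,0.0234,0,0,0,0,-1]]'; python3 ang.py new; python3 -c "
from h import *
s=read_state();print(w2s(s['position'])-w2s([685.2,24.8]))"
```

```text
clock: 56.2
position: [660.8, 22.3, 152.5]
ee_rot: [-0.034, 0.999, -0.0, 0.002]
contact_force: [2.2, 2.4, 8.1]
gripper_width: 10.7
grasp_force: 59.3
line angle 3.0873866 mod pi; centroid 1.3579559 0.92897797
[-24.49075625  -0.80188153]
```

```bash
python3 -m handwheel '[[0,0.0014,0,0,0,0,-1],[0,0.0014,0,0,0,0,-1],[0,0.0014,0,0,0,0,-0.6],[0,0.0014,0,0,0,0,-0.3],[0,0.0014,0,0,0,0,-0.3],[0,0.0014,-0.03,0,0,0,-0.3],[0,0.0014,-0.07,0,0,0,-0.3],[0,0.0014,-0.12,0,0,0,-0.3],[0,0.0014,-0.15,0,0,0,-0.3],[0,0.0014,-0.15,0,0,0,-0.3]]' | sed -n '2p;4p'; python3 ang.py new; python3 - <<'E'
from h import *
st=read_state(); c=cam('wrist',st); im,d=get_image('wrist')
vv,uu=np.mgrid[0:420,0:560]; P=dep(c,np.c_[uu.ravel(),vv.ravel()],d); S=w2s(P); z=P[:,2]
h=(abs(S[:,1])<140)&(S[:,0]<-119)&(S[:,0]>-270)&(z>116)&(z<124); print('panel top',np.percentile(S[h,0],[2,98]),h.sum())
h=(abs(S[:,1]-0)<35)&(S[:,0]<-150)&(S[:,0]>-300)&(z>92)&(z<104); print('bar',S[h].mean(0),h.sum())
E
```

```text
position: [660.1, 23.5, 303.8]
contact_force: [0.4, 0.0, -0.2]
line angle 3.1295557 mod pi; centroid 1.0024261 -3.6310692
panel top [-130.53437257 -119.27224653] 3547
bar [-165.2903742    -0.22740616] 819
```

The dial is at 3.13, the drawer is shut (bar at -165), and the robot is clear. Handing in.

```bash
python3 -c "
from bench import job_done
print(job_done())"
```

```text
the job is handed in; nothing more can be done
None
```

I handed the job in at about 58 s of the 210 s; `job_done()` gave no verdict. By my own measurements the lock was opened, all three spheres stand upright in the shut drawer, the dial is at 6 o'clock (3.13 rad), and I never knowingly touched a bystander.

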